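# Clamp a freshly glued knife lightly in the spring press

### The job

The glue under the knife's orange-red handle is still wet: lift that knife out of the rack with a light grip, stand it gently on the sloping ledge of the glue press, its spine flat on the ledge, the middle of its handle between the open leather jaws and the taped blade sticking out at one side, and let go only once it stands square on it. Then crank the handwheel clockwise until the pointer stands on the red mark of the pressure scale, without overtightening, and let go of the crank. Leave the other knives and the things on the bench where they are.

Things in the scene. Friction and masses are not known exactly. Their poses are not given: they have to be found in the camera images.
- knife: The knife to clamp: slab-sided orange-red handle, blade wrapped in blue tape. Stands spine down. Origin: on the spine (underside) at mid-handle; x to the tip, y across, z up. Handle x -52 to 52 mm, 28 high, rough-cut: 15 to 25 mm thick, a different one each time, the blade in its middle. 140 to 235 g, balance at x 22. Grip it with less than 45 N a finger, press it on the ledge with less than 25 N
- blade_grip (a point): Middle of the part of the wrapped blade that is best held: knife x 84 mm, 15 mm above the spine. The wrap is 9 mm thick, 30 mm high from knife x 58 to 123 mm, then 20 mm high to the tip at 147 mm
- rack: Wooden rack with three notches 70 mm apart (y -70, 0, 70 mm), each holding a knife along the rack's x, tips to +x, spines 30 mm above the bench, knife origins at x -30 mm. Its two notched rails, 14 mm thick at x -60 and 85 mm, are 45 mm high; the blades have 2.5 mm play a side. Origin: underside, centre
- press: Wooden stand of the glue press, fixed, 235 x 150 mm. Origin: on the bench, centre; x level, from the crank end (high) to the fixed-jaw end (low), z up
- bed: Bed of the glue press, a hand-cranked slide sloping down at 30 degrees from the crank to the fixed jaw. Origin 70 mm above the press's; x down the slope, y level, z square to the slope. The fixed jaw's leather face is at x 75 mm, y -45 to 45, its top at z 115 mm. The knife's length goes along y, tip to either side, its spine flat on the ledge, so the knife leans 30 degrees towards the fixed jaw
- ledge: Steel ledge before the fixed jaw, sloping with the bed; the knife stands on it. Origin: centre of its top (bed x 58 mm, z 75 mm); 34 mm in bed x (41 to 75), 90 mm in y
- spring_plate: Leather-faced plate, 90 mm wide, bed z 78 to 114 mm, sprung on two pins in front of the moving jaw. It gives 1 mm per 2.5 N: 20 N with the pointer on the red mark, 35 N at the end of the scale; more squeezes the glue out. With joint carriage at 0 and the spring relaxed its origin is the bed's origin and its face is at bed x 9 mm
- pointer (a point): Middle of the black pointer bar carried by the spring plate, on top of the moving jaw. Relaxed it stands at 0 on the scale, 8 mm in front (bed +x) of the red mark; as the plate is squeezed it moves back towards the mark
- red_mark (a point): Middle of the red line of the white pressure scale on top of the moving jaw: black lines every 2 mm from 0 to 14 mm, red line at 8 mm; bed z 116 mm
- crank (a point): Middle of the black revolving handle of the handwheel: 43 mm long, 19 mm thick, lying along the bed's x, 40 mm off the wheel's axis; it spins freely about its own axis. The wheel's disc (100 mm across) begins 24 mm behind this point (bed +x)
- wheel_axis (a point): Point on the wheel's axis (bed x -140, y 0, z 45 mm) in the plane in which crank goes round
- wheel (a joint): Turn of the handwheel (rad), growing clockwise as seen from the crank side (about the bed's +x); 0 with the crank at bed +z, 1.57 with it at bed -y. Clockwise closes the press, 16 mm a turn; it stays where it is left. About 2 N at the crank turns it, 1.3 N more at the red mark
- carriage (a joint): Travel of the moving jaw towards the fixed jaw (m) = 0.016 x wheel / 6.283. With the spring relaxed the leather faces are 66 mm minus this travel apart
- black_knife: Bystander: the knife with the black handle; 200 mm long over all, the same shape as knife, in another notch of the rack; leave alone
- white_knife: Bystander: the knife with the bone-white handle; 200 mm long over all, the same shape as knife, in another notch of the rack; leave alone
- spray_bottle: Bystander: the spray bottle; leave alone
- tape_roll: Bystander: the tape roll; leave alone
- glue_cup: Bystander: the glue cup; leave alone
- brush: Bystander: the brush; leave alone
- wax_tin: Bystander: the wax tin; leave alone
- scale_blank: Bystander: the wooden handle blank; leave alone
There are look-alikes about, which are no part of the job. Leave any yellow look-alike of the knife alone.

How it is judged:
By the outcome, as a careful person would: the job done as asked, in the order asked, and still so for the second after the job is handed in, with the robot touching nothing.
It also fails if it takes over 70 s, if anything falls off the work surface, if the arm or the gripper's body presses on something with over 40 N, if the wrist force passes 120 N, or if a joint passes its speed limit or range.

### The arm

A 6-joint arm with a two-finger parallel gripper is mounted at the origin on the work surface. World frame = base frame: x ahead of the robot, y to its left, z up, the work surface at z = 0. Lengths are in m, angles in rad, forces in N, time in s.
With the tool pointing down it reaches from about 0.375 to 0.975 m from the base axis. Payload 3.8 kg.
Tool frame: the origin (TCP) lies where the fingers leave the gripper's body, on its centre line; the fingertips stand 73 mm ahead of it and the grasp point (between the pads) lies 54 mm ahead of it; z points along the fingers, y is the line along which they close (so a half turn about z gives the same grasp; the last joint's range is limited). The gripper opens to 85 mm and grips with 20 to 120 N. Pads are 22 mm wide; open, the fingers measure 114 mm over their backs; the gripper's body (76 mm by 85 mm) begins 54 mm behind the grasp point. The pads swing forward as they close: fully open they stand 13 mm farther back than shut.
Start: joints at [-1.385, 0.264, 1.604, -0, 1.274, -0.037], TCP at [0.149, -0.658, 0.304] pointing down, gripper open.
Joint ranges: [-2.63, 2.63], [-0.94, 2.18], [0.31, 2.57], [-1.31, 4.45], [0, 2.66], [-2.55, 2.55]. Speed limits (rad/s): [2.57, 2.57, 3.14, 3.14, 3.14, 3.14].

### API

Orientations are given as a rotation vector (axis times angle).
In Python, from workcell import read_state, viewer, bot gives the robot as it stands.
- The arm moves only by the tool jog_arm, never from a script. Its argument "increments" is a list that holds one entry, the list of rows, each a list of 7 numbers: the shift along the tool's x, y, z in units of 30 mm (1.0 is 30 mm), then the turn, a rotation vector about the tool's x, y, z in units of 6 degrees (1.0 is 6 degrees), then the opening, from -1 (shut) to 1 (fully open). A call has exactly 5 rows; each row shifts and turns the commanded pose from where the row before left it, along the tool's axes as they then stand; what a row does not reach is not made up. A row lasts 1/12 s, in which the tool goes at most 41.7 mm and 7.16 degrees, less where a joint would pass 70% of its speed; a pose out of reach is approached as far as the arm can. A call is refused whole if a number of a shift passes 1 or a number of a turn 1, either way. A call with a gripper value outside its range is refused whole. The fingers move at their own pace and stop on an object; "force" is the grip in N (left out, the last holds). Time passes only in rows, so rows that do not move let the fingers close, or fill a call up. It gives the time, the measured TCP pose, the force, the opening and the grip force at its end, in the units of the state.
- read_state(): the state, without advancing time (a new reading comes with each control period).
- viewer.read_camera(name): name is "scene" or "top" or "wrist"; returns (picture, depth): 420x560x3 uint8, blue, green, red; 420x560 float32, m along the optical axis (not along the pixel's ray), 0 where there is no reading.
- viewer.camera_params(name): a dict with "fx", "fy", "cx", "cy" (pixels), "R" (3x3) and "t" (3): a world point X has camera coordinates R X + t; the wrist camera has in their place "hand_eye" (4x4, takes a point from camera to tool coordinates, whose origin is the TCP and whose axes are the flange's). Camera axes: x right, y down, z forward; pixel columns grow to the right and rows downward; lengths in m; the calibration is good to about 2 mm. A picture is of the moment at which its call begins: read the wrist's pose just before it. camera_params takes no time and is no camera call.
- bot.finish_job(): hands the job in; it is judged then, once.
The state is a dict: "time": time; "q": joint angles; "joint_vel": joint speeds; "joint_torque": joint torques, N m; "tool_pos": TCP position; "tcp_rot": TCP orientation; "wrist_force": force on the tool from outside, world axes, zero at the start; "torque": the same for the moment, N m; "width": opening from 0.0 (shut) to 1.0 (fully open); "grip_force": force on a finger pad.
Only numpy, scipy, OpenCV 4.12 (cv2) and the standard library are available. Lean on these libraries where they do the work, as an engineer would, in place of code of your own. Each camera call takes 0.05 s, during which the arm holds its last target. There are 200 camera calls.

## Working session

There is one attempt and no reset: what is moved stays moved. The work goes in short steps, Python scripts to look and compute and a tool call to move; the robot and the scene stay as the last step left them, time stands still between calls to the robot, and variables do not carry over. Pictures are saved under pics/ and viewed, at most 12 in all, crops included, and the job is handed in when it is done.

Besides the shell and the picture viewer there is one more tool, called after ">>>" as name([rows], argument=value, ...), one row to a line, values as JSON. jog_arm: Moves the arm, as the interface text tells. Its arguments: {"type":"object","properties":{"increments":{"type":"array","items":{"type":"array","items":{"type":"array","items":{"type":"number"}}}},"force":{"type":"number"}},"required":["increments"]}

```bash
mkdir -p pics; ls
python3 - <<'E'
from workcell import read_state, viewer, bot
import cv2,numpy as np
s=read_state();print(s)
for n in("scene","top"):
    p,d=viewer.read_camera(n);cv2.imwrite(f"pics/{n}0.png",p);np.savez(f"{n}0.npz",p=p,d=d,**{k:np.array(v) for k,v in viewer.camera_params(n).items()})
    print(n,viewer.camera_params(n))
print(viewer.camera_params("wrist"))
E
```

```text
pics
{'time': 0.0, 'q': array([-1.38492260e+00,  2.64761105e-01,  1.60538728e+00, -1.18324930e-05,
        1.27371122e+00, -3.68831517e-02]), 'joint_vel': array([-0.000446  ,  0.00158457,  0.00024024,  0.00041517, -0.00083597,
        0.00161174]), 'joint_torque': array([-2.26835050e-04, -5.15117705e+01, -3.67318225e+01, -1.85466756e-04,
        1.29128623e-02,  1.05921356e-05]), 'tool_pos': array([ 0.14901993, -0.65775284,  0.30254933]), 'tcp_rot': array([-3.11988038e+00, -3.48936944e-01,  2.82539828e-04]), 'wrist_force': array([ 0.36234459, -1.42622439,  0.01615438]), 'torque': array([-0.00861419, -0.02563353,  0.07089822]), 'grip_force': 0.0, 'width': 0.9991209216409623}
scene {'fx': 495.54816225616435, 'fy': 495.54816225616435, 'cx': 296.863112800918, 'cy': 209.9139846765051, 'R': array([[-0.77817046,  0.62795181, -0.01128069],
       [ 0.49066666,  0.59663599, -0.63503678],
       [-0.39204203, -0.49970193, -0.77239953]]), 't': array([ 0.34692242, -0.17361477,  1.66568601])}
top {'fx': 402.4735556480454, 'fy': 402.4735556480454, 'cx': 276.2560047734723, 'cy': 210.58056886217213, 'R': array([[ 0.00253285, -0.99999033, -0.00359423],
       [-0.9862152 , -0.00190327, -0.1654568 ],
       [ 0.16544836,  0.00396377, -0.98621049]]), 't': array([0.02372741, 0.49783321, 1.09256045])}
{'fx': 296.26852299324963, 'fy': 296.26852299324963, 'cx': 278.7468558827386, 'cy': 209.52769490981396, 'hand_eye': array([[-5.25935359e-04, -9.63950805e-01, -2.66080003e-01,
         6.78749796e-02],
       [ 9.99999678e-01, -3.45566947e-04, -7.24690508e-04,
         6.83528743e-04],
       [ 6.06617544e-04, -2.66080298e-01,  9.63950677e-01,
        -6.93293098e-02],
       [ 0.00000000e+00,  0.00000000e+00,  0.00000000e+00,
         1.00000000e+00]])}
```

View pics/scene0.png

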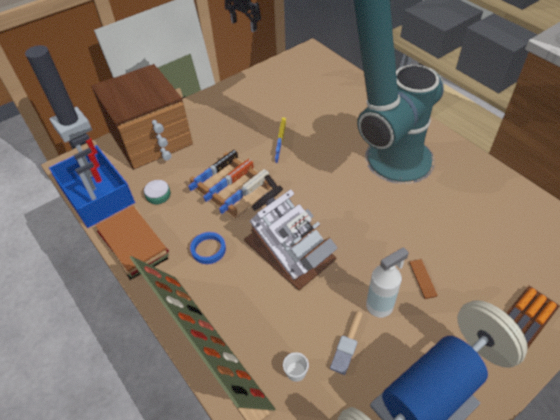

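View pics/top0.png

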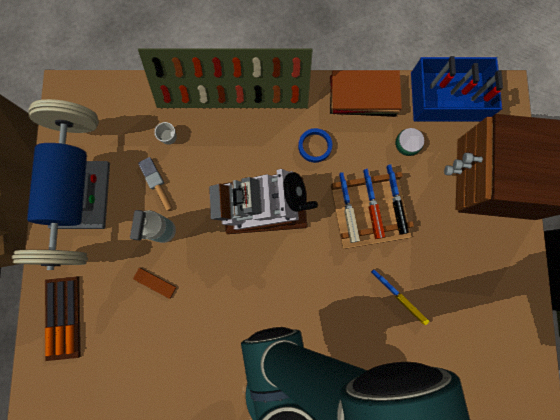

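The scene shows the rack beside the press. In the top picture, the orange-red knife is in the middle notch (handle ~(376,222), tip ~(367,172)). The press is at ~(262,203), with the crank at ~(308,205) on the right and the fixed jaw on the left.

```bash
cat > h.py <<'E'
import numpy as np,cv2
from scipy.spatial.transform import Rotation as Ro
def load(n):
    z=np.load(n);return z['p'],z['d'],z
def cloud(d,c):
    v,u=np.mgrid[:d.shape[0],:d.shape[1]]
    P=np.stack([(u-c['cx'])/c['fx']*d,(v-c['cy'])/c['fy']*d,d],-1)
    return (P-c['t'])@c['R']
def cloudw(d,c,s):
    v,u=np.mgrid[:d.shape[0],:d.shape[1]]
    P=np.stack([(u-c['cx'])/c['fx']*d,(v-c['cy'])/c['fy']*d,d],-1)
    H=np.array(c['hand_eye']);P=P@H[:3,:3].T+H[:3,3]
    return P@Ro.from_rotvec(s['tcp_rot']).as_matrix().T+s['tool_pos']
E
python3 - <<'E'
from h import *
for n in("top","scene"):
    p,d,c=load(n+"0.npz");W=cloud(d,c);hsv=cv2.cvtColor(p,cv2.COLOR_BGR2HSV);H,S,V=[hsv[...,i] for i in range(3)]
    x,y,z=[W[...,i] for i in range(3)]
    print(n,"table z",np.median(z[(abs(z)<.03)&(d>0)]))
    box=(x>.3)&(x<.75)&(y>-.5)&(y<-.1)&(z>.02)&(z<.12)
    for nm,m in(("red",((H<9)|(H>174))&(S>170)&(V>90)),("blue",(H>105)&(H<125)&(S>150)&(V>80))):
        m=(m&box).astype(np.uint8);k,L,st,ce=cv2.connectedComponentsWithStats(m)
        for i in range(1,k):
            if st[i,4]>40:
                Q=W[L==i];q=Q[:,:2]-Q[:,:2].mean(0);a=np.linalg.svd(q,full_matrices=False)[2][0]
                print(nm,st[i],Q.mean(0).round(3),"z%",np.percentile(Q[:,2],[5,50,95]).round(3),"dir deg",np.degrees(np.arctan2(a[1],a[0])).round(1),"len",np.ptp(q@a).round(3))
    # brown stand of press / everything high
    m=(x>.35)&(x<.8)&(y>-.2)&(y<.2)&(z>.03)&(z<.35)&(d>0)
    Q=W[m];print("press pts",len(Q),Q.min(0).round(3),Q.max(0).round(3))
p,d,c=load("top0.npz")
cr=cv2.resize(p[150:250,195:335],None,fx=5,fy=5,interpolation=cv2.INTER_CUBIC);cv2.imwrite("pics/c1.png",cr)
W=cloud(d,c)
for v in range(165,240,6): print(v,[tuple((W[v,u]*1000).round().astype(int)) for u in range(205,320,10)])
E
```

```text
top table z 0.0005925834707863324
red [370 205  10  33 118] [ 0.466 -0.247  0.057] z% [0.052 0.058 0.061] dir deg -170.1 len 0.092
red [376 204   9  34  97] [ 0.467 -0.261  0.058] z% [0.055 0.059 0.062] dir deg -170.6 len 0.092
blue [319 129  13  31 136] [ 0.699 -0.121  0.025] z% [0.021 0.025 0.028] dir deg -178.8 len 0.092
blue [388 165  11  30 134] [ 0.582 -0.303  0.055] z% [0.043 0.058 0.063] dir deg -170.9 len 0.087
blue [364 169  10  30 130] [ 0.571 -0.236  0.055] z% [0.042 0.058 0.063] dir deg -170.7 len 0.088
blue [340 173   9  29 111] [ 0.563 -0.166  0.056] z% [0.044 0.059 0.064] dir deg -170.2 len 0.084
blue [373 270  15  13  44] [ 0.312 -0.266  0.027] z% [0.02  0.028 0.033] dir deg -134.1 len 0.048
press pts 5270 [ 0.409 -0.2    0.03 ] [0.8   0.2   0.211]
scene table z 0.000720726566379366
red [232 163  21  19  86] [ 0.472 -0.247  0.05 ] z% [0.036 0.052 0.06 ] dir deg 8.9 len 0.087
blue [190 170  21  20 114] [ 0.588 -0.304  0.049] z% [0.035 0.049 0.062] dir deg 9.5 len 0.084
blue [205 180  20  20  99] [ 0.579 -0.236  0.05 ] z% [0.036 0.05  0.062] dir deg 8.9 len 0.08
blue [
[... 6742 characters left out ...]
4(0), np.int64(-1)), (np.int64(445), np.int64(-30), np.int64(-2)), (np.int64(445), np.int64(-58), np.int64(1)), (np.int64(445), np.int64(-87), np.int64(0))]
237 [(np.int64(427), np.int64(231), np.int64(2)), (np.int64(427), np.int64(202), np.int64(-3)), (np.int64(427), np.int64(173), np.int64(0)), (np.int64(427), np.int64(144), np.int64(2)), (np.int64(427), np.int64(115), np.int64(2)), (np.int64(427), np.int64(86), np.int64(1)), (np.int64(427), np.int64(57), np.int64(-3)), (np.int64(427), np.int64(28), np.int64(1)), (np.int64(428), np.int64(0), np.int64(-2)), (np.int64(427), np.int64(-29), np.int64(1)), (np.int64(427), np.int64(-58), np.int64(0)), (np.int64(428), np.int64(-88), np.int64(-4))]
```

View pics/c1.png

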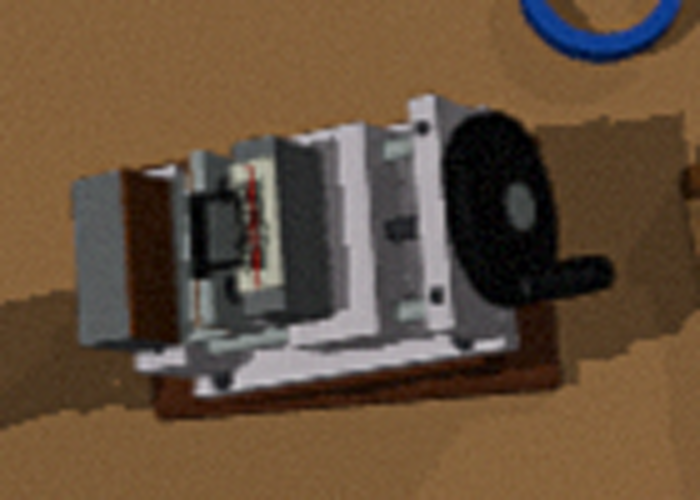

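The crop shows the fixed jaw at its left edge (leather face ~(150,260)), and the pointer frame at ~(215,235). The red line is at ~(255,225), the wheel disc at ~(500,210) and the crank handle at ~(575,280), which is on the robot side. Next I'll fit the press pose.

Run:
```python
from h import *
from scipy.optimize import least_squares
p,d,c=load("top0.npz");W=cloud(d,c);V=p.max(2).astype(int)
hsv=cv2.cvtColor(p,cv2.COLOR_BGR2HSV)
def R(yaw):
    return Ro.from_euler('ZY',[yaw,np.pi/6]).as_matrix()
def tobed(Q,x): return (Q-[x[0],x[1],.07])@R(x[2])
le=np.zeros(V.shape,bool);le[186:217,221:230]=1;le&=(hsv[...,1]>110)&(W[...,2]>.08)
di=np.zeros(V.shape,bool);di[173:210,285:306]=1;di&=(V<45)&(W[...,2]>.11)
jt=np.zeros(V.shape,bool);jt[180:222,208:220]=1;jt&=(hsv[...,1]<70)&(W[...,2]>.1)
L,D,J=W[le],W[di],W[jt];print(len(L),len(D),len(J))
def res(x):
    l,dd,j=tobed(L,x),tobed(D,x),tobed(J,x)
    c1=(np.percentile(l[:,1],3)+np.percentile(l[:,1],97))/2
    c2=(np.percentile(dd[:,1],2)+np.percentile(dd[:,1],98))/2
    c3=(np.percentile(j[:,1],3)+np.percentile(j[:,1],97))/2
    return np.r_[(l[:,0]-.075)/len(l)**.5,(dd[:,0]+.116)/len(dd)**.5,c1,c2,c3]
s=least_squares(res,[.5,.065,np.radians(94)],loss='soft_l1',f_scale=.003);x=s.x
print(x,np.degrees(x[2]));
for n,Q in(("L",L),("D",D),("J",J)):
    b=tobed(Q,x)*1000;print(n,np.percentile(b,[2,50,98],axis=0).round(1))
# crank handle: dark pts before disc
B=tobed(W.reshape(-1,3),x)*1000;m=(V.ravel()<60)&(B[:,0]<-122)&(B[:,0]>-170)&(abs(B[:,1])<70)&(B[:,2]>-20)&(B[:,2]<120)
print("crank",m.sum(),np.percentile(B[m],[3,50,97],axis=0).round(1))
# spring plate / red mark / pointer
m=(hsv[...,0].ravel()<8)&(hsv[...,1].ravel()>150)&(abs(B[:,1])<45)&(B[:,0]>-60)&(B[:,0]<60)&(B[:,2]>90);print("red",m.sum(),np.median(B[m],0).round(1))
P2,d2,c2=load("scene0.npz");B2=tobed(cloud(d2,c2).reshape(-1,3),x)*1000
V2=P2.max(2).ravel();m=(V2<60)&(B2[:,0]<-122)&(B2[:,0]>-170)&(abs(B2[:,1])<70)&(B2[:,2]>-20)&(B2[:,2]<120)
print("crank scene",m.sum(),np.percentile(B2[m],[3,50,97],axis=0).round(1))
np.save("press.npy",x)
```

```text
263 639 323
[0.51898978 0.04728352 1.65198607] 94.65182968039394
L [[ 71.9 -41.1  79.1]
 [ 74.6   1.7  98.2]
 [ 76.6  40.4 117.2]]
D [[-129.9  -43.6    9.4]
 [-116.4    4.6   66. ]
 [-102.2   44.5   95.1]]
J [[ 78.6 -43.9 110.7]
 [ 94.6  -0.9 115.3]
 [110.6  42.9 118.4]]
crank 120 [[-162.    29.6   39.4]
 [-145.3   39.2   47.7]
 [-124.1   46.9   51.7]]
red 15 [ -3.8  -3.2 116.5]
crank scene 32 [[-157.2   28.7   41.6]
 [-141.    33.7   46.5]
 [-124.6   37.9   49.7]]
```

```bash
cat >> h.py <<'E'
def R0(s): return Ro.from_rotvec(s['tcp_rot'])
def plan(s,pts,g,force=None,P=None,R=None):
    """pts: list of (grasp-point target xyz, Rotation, rows). prints rows of tool increments in blocks of 5"""
    P=np.array(s['tool_pos']) if P is None else P; R=R0(s) if R is None else R
    rows=[]
    for G,Rt,n in pts:
        T=np.array(G)-Rt.as_matrix()@[0,0,.054]
        rv=(R.inv()*Rt).as_rotvec()/n; P0=P
        for i in range(1,n+1):
            sh=R.as_matrix().T@(P0+(T-P0)*i/n-P)
            a=np.r_[sh/.03,np.degrees(rv)/6]; r=np.round(a,2)+0.0
            P=P+R.as_matrix()@(r[:3]*.03); R=R*Ro.from_rotvec(np.radians(r[3:]*6))
            rows.append(list(map(float,r))+[g])
    while len(rows)%5: rows.append([0.]*6+[g])
    for i in range(0,len(rows),5): print("BLOCK",str(rows[i:i+5]).replace("0.0,","0,"))
    A=np.abs([r[:6] for r in rows]);print("max",A.max(0)); return P,R
def frame(xd,zd):
    z=np.array(zd)/np.linalg.norm(zd);x=np.array(xd)-np.dot(xd,z)*z;x/=np.linalg.norm(x)
    return Ro.from_matrix(np.c_[x,np.cross(z,x),z])
E
python3 - <<'E'
from h import *
from workcell import read_state
s=read_state()
a=np.radians(9.25);Rk=frame([np.cos(a),np.sin(a),0],[0,0,-1])
plan(s,[([.535,-.242,.165],Rk,20)],-.06)
E
```

```text
BLOCK [[0.78, -0.53, 0.14, 0, 0, 0.03, -0.06], [0.78, -0.54, 0.14, 0, 0, 0.03, -0.06], [0.78, -0.54, 0.14, 0, 0, 0.03, -0.06], [0.77, -0.54, 0.14, 0, 0, 0.03, -0.06], [0.78, -0.54, 0.14, 0, 0, 0.03, -0.06]]
BLOCK [[0.77, -0.55, 0.14, 0, 0, 0.03, -0.06], [0.77, -0.55, 0.14, 0, 0, 0.03, -0.06], [0.77, -0.55, 0.14, 0, 0, 0.03, -0.06], [0.76, -0.55, 0.15, 0, 0, 0.03, -0.06], [0.77, -0.55, 0.14, 0, 0, 0.03, -0.06]]
BLOCK [[0.76, -0.56, 0.14, 0, 0, 0.03, -0.06], [0.76, -0.56, 0.14, 0, 0, 0.03, -0.06], [0.76, -0.56, 0.14, 0, 0, 0.03, -0.06], [0.76, -0.57, 0.14, 0, 0, 0.03, -0.06], [0.76, -0.57, 0.14, 0, 0, 0.03, -0.06]]
BLOCK [[0.75, -0.57, 0.14, 0, 0, 0.03, -0.06], [0.75, -0.57, 0.14, 0, 0, 0.03, -0.06], [0.76, -0.57, 0.14, 0, 0, 0.03, -0.06], [0.74, -0.58, 0.14, 0, 0, 0.03, -0.06], [0.75, -0.58, 0.14, 0, 0, 0.03, -0.06]]
max [0.78 0.58 0.15 0.   0.   0.03]
```

>>> jog_arm([
  [[0.78,-0.54,0.14,0,0,0.03,-0.06],[0.78,-0.54,0.14,0,0,0.03,-0.06],[0.78,-0.54,0.14,0,0,0.03,-0.06],[0.78,-0.54,0.14,0,0,0.03,-0.06],[0.78,-0.54,0.14,0,0,0.03,-0.06]],
], force=38)

```text
time: 0.52
tool_pos: [0.2465, -0.5528, 0.282]
tcp_rot: [-3.124, -0.324, 0.0]
wrist_force: [-0.3, -0.3, -0.2]
width: 0.47
grip_force: 0.0
```

>>> jog_arm([
  [[0.77,-0.55,0.14,0,0,0.03,-0.06],[0.77,-0.55,0.14,0,0,0.03,-0.06],[0.77,-0.55,0.14,0,0,0.03,-0.06],[0.77,-0.55,0.14,0,0,0.03,-0.06],[0.77,-0.55,0.14,0,0,0.03,-0.06]],
])

```text
time: 0.93
tool_pos: [0.3433, -0.4488, 0.2612]
tcp_rot: [-3.127, -0.3, 0.001]
wrist_force: [0.2, 0.7, 0.2]
width: 0.471
grip_force: 0.0
```

>>> jog_arm([
  [[0.76,-0.56,0.14,0,0,0.03,-0.06],[0.76,-0.56,0.14,0,0,0.03,-0.06],[0.76,-0.56,0.14,0,0,0.03,-0.06],[0.76,-0.56,0.14,0,0,0.03,-0.06],[0.76,-0.56,0.14,0,0,0.03,-0.06]],
])

```text
time: 1.35
tool_pos: [0.4398, -0.3453, 0.2402]
tcp_rot: [-3.129, -0.275, 0.001]
wrist_force: [0.1, -0.6, -0.3]
width: 0.471
grip_force: 0.0
```

>>> jog_arm([
  [[0.75,-0.57,0.14,0,0,0.03,-0.06],[0.75,-0.57,0.14,0,0,0.03,-0.06],[0.75,-0.57,0.14,0,0,0.03,-0.06],[0.75,-0.57,0.14,0,0,0.03,-0.06],[0.75,-0.57,0.14,0,0,0.03,-0.06]],
])

```text
time: 1.77
tool_pos: [0.5363, -0.2421, 0.2192]
tcp_rot: [-3.131, -0.251, 0.001]
wrist_force: [0.0, -0.3, 0.1]
width: 0.471
grip_force: 0.0
```

>>> jog_arm([
  [[0,0,0,0,0,0,-0.06],[0,0,0,0,0,0,-0.06],[0,0,0,0,0,0,-0.06],[0,0,0,0,0,0,-0.06],[0,0,0,0,0,0,-0.06]],
])

```text
time: 2.18
tool_pos: [0.5352, -0.2443, 0.22]
tcp_rot: [3.132, 0.249, -0.0]
wrist_force: [-0.5, 0.7, -1.1]
width: 0.472
grip_force: 0.0
```

Run:
```python
from h import *
from workcell import read_state,viewer
s=read_state();p,d=viewer.read_camera("wrist");c=viewer.camera_params("wrist")
cv2.imwrite("pics/w1.png",p);W=cloudw(d,c,s);np.savez("w1.npz",p=p,d=d,W=W)
print(s['time'],s['tool_pos'],s['tcp_rot'],s['width'],s['wrist_force'])
hsv=cv2.cvtColor(p,cv2.COLOR_BGR2HSV);H,S,V=[hsv[...,i] for i in range(3)];z=W[...,2]
for nm,m in(("red",((H<9)|(H>174))&(S>170)&(V>80)),("blue",(H>105)&(H<125)&(S>150)&(V>60))):
    m=cv2.morphologyEx((m&(z>.02)&(z<.09)).astype(np.uint8),cv2.MORPH_CLOSE,np.ones((5,5)));k,L,st,ce=cv2.connectedComponentsWithStats(m)
    for i in range(1,k):
        if st[i,4]>200:
            Q=W[(L==i)&(z>.05)&(z<.07)];
            if len(Q)<50: continue
            q=Q[:,:2]-Q[:,:2].mean(0);a=np.linalg.svd(q,full_matrices=False)[2][0];a*=np.sign(a[0]);n=np.array([-a[1],a[0]])
            print(nm,st[i],Q.mean(0).round(4),"z",np.percentile(Q[:,2],[5,50,95]).round(3),"dir",np.degrees(np.arctan2(a[1],a[0])).round(2),"along",np.percentile(q@a,[1,99]).round(4),"across",np.percentile(q@n,[1,50,99]).round(4))
```

```text
2.1833 [ 0.53515512 -0.24425876  0.22000357] [ 3.13153829e+00  2.48921715e-01 -1.38450790e-04] 0.4719698866099385 [-0.54892181  0.66298681 -1.05530529]
red [266 229  12 105 966] [ 0.4691 -0.2492  0.0572] z [0.056 0.057 0.058] dir 9.55 along [-0.0473  0.0441] across [-0.0043  0.0001  0.0043]
red [282 239  11  95 929] [ 0.4724 -0.2618  0.0572] z [0.056 0.057 0.058] dir 9.66 along [-0.0485  0.0423] across [-0.0046 -0.0001  0.0042]
blue [360 103  15  39 359] [ 0.61   -0.3013  0.056 ] z [0.05  0.059 0.061] dir 9.68 along [-0.0067  0.0212] across [-0.004   0.      0.0044]
blue [180 105  14  39 406] [ 0.5891 -0.1645  0.0552] z [0.05  0.058 0.06 ] dir 7.77 along [-0.0091  0.0181] across [-0.0039  0.      0.0039]
blue [360 160  13  35 276] [ 0.5758 -0.3071  0.0593] z [0.058 0.059 0.06 ] dir 7.92 along [-0.0109  0.0117] across [-0.0043  0.0001  0.0043]
blue [183 167  12  29 283] [ 0.5514 -0.1705  0.0593] z [0.058 0.059 0.06 ] dir 8.84 along [-0.0106  0.0102] across [-0.004  0.     0.004]
```

View pics/w1.png

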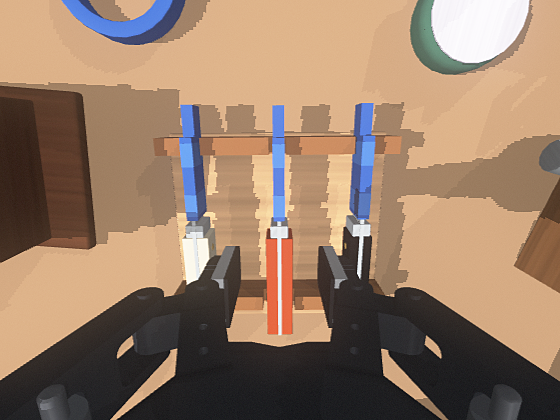

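The wrist view shows the orange-red knife centred at column 279: handle rows 229-335, collar ~230, blue wrap rows 105-220, between open fingers. I'll check the wrap ends for the knife's x, then work out the grasp.

Run:
```python
from h import *
from workcell import read_state
z=np.load("w1.npz");W=z['W'];p=z['p'];s=read_state()
a=np.radians(9.5);ax=np.array([np.cos(a),np.sin(a)]);n=np.array([-ax[1],ax[0]]);o=np.array([.4747,-.2548])
for v in list(range(102,114,2))+list(range(140,240,6))+[325,328,331,334,337]:
    row=W[v,265:295];k=[(round(float((q[:2]-o)@ax*1000),1),round(float((q[:2]-o)@n*1000),1),round(float(q[2]*1000),1)) for q in row if .045<q[2]<.07]
    if k: k=np.array(k);print(v,"x",np.median(k[:,0]),"y",k[:,1].min(),k[:,1].max(),"z",np.median(k[:,2]),p[v,278])
```

```text
106 x 145.35000000000002 y -4.0 4.4 z 49.150000000000006 [235 137  95]
108 x 143.9 y -4.0 4.5 z 49.4 [230 141 103]
110 x 142.4 y -4.0 4.5 z 49.349999999999994 [230 139 101]
112 x 141.0 y -4.0 4.5 z 49.4 [229 140 101]
140 x 120.3 y -3.8 4.6 z 59.55 [228 135  97]
146 x 115.9 y -7.1 4.6 z 59.5 [244 167 115]
152 x 111.4 y -11.2 4.7 z 59.5 [244 167 116]
158 x 106.9 y -4.4 4.8 z 59.4 [244 167 115]
164 x 102.3 y -4.5 4.8 z 59.4 [245 168 118]
170 x 97.6 y -3.7 4.1 z 59.5 [228 136  99]
176 x 93.0 y -3.6 4.1 z 59.5 [227 135  99]
182 x 88.1 y -3.6 4.2 z 58.9 [226 132  97]
188 x 83.4 y -3.6 4.3 z 59.2 [227 135 100]
194 x 78.6 y -4.4 4.3 z 59.45 [227 134 100]
200 x 73.6 y -4.4 4.4 z 59.349999999999994 [244 169 120]
206 x 68.8 y -4.3 4.5 z 59.6 [243 165 117]
212 x 63.8 y -4.3 4.5 z 59.6 [244 168 119]
218 x 58.7 y -3.5 4.6 z 59.4 [225 132  98]
224 x 51.2 y -7.0 7.4 z 52.349999999999994 [238 236 233]
230 x 47.6 y -6.8 7.3 z 57.349999999999994 [240 237 234]
236 x 42.2 y -10.4 11.0 z 56.849999999999994 [239 236 233]
325 x -43.9 y -10.4 11.4 z 57.3 [192 201 233]
328 x -47.3 y -10.5 11.6 z 56.8 [192 202 233]
331 x -50.4 y -10.5 10.7 z 57.2 [193 203 233]
334 x -53.1 y -1.3 1.5 z 57.8 [223 232 226]
```

Run:
```python
from h import *
from workcell import read_state
s=read_state()
a=np.radians(9.5);Rk=frame([np.cos(a),np.sin(a),0],[0,0,-1])
plan(s,[([.5575,-.2406,.125],Rk,4),([.5575,-.2406,.0455],Rk,6)],-.06)
```

```text
BLOCK [[0.19, 0, 0.34, 0, 0, -0.02, -0.06], [0.19, 0, 0.34, 0, 0, -0.02, -0.06], [0.18, 0, 0.35, 0, 0, -0.02, -0.06], [0.19, 0, 0.34, 0, 0, -0.02, -0.06], [0, 0, 0.44, 0, 0, 0, -0.06]]
BLOCK [[0, 0, 0.44, 0, 0, 0, -0.06], [0, 0, 0.44, 0, 0, 0, -0.06], [0, 0, 0.45, 0, 0, 0, -0.06], [0, 0, 0.44, 0, 0, 0, -0.06], [0, 0, 0.44, 0, 0, 0, -0.06]]
max [0.19 0.   0.45 0.   0.   0.02]
```

>>> jog_arm([
  [[0.19,0,0.34,0,0,-0.02,-0.06],[0.19,0,0.34,0,0,-0.02,-0.06],[0.19,0,0.34,0,0,-0.02,-0.06],[0.19,0,0.34,0,0,-0.02,-0.06],[0,0,0.44,0,0,0,-0.06]],
])

```text
time: 2.65
tool_pos: [0.5596, -0.2396, 0.1647]
tcp_rot: [3.13, 0.265, 0.001]
wrist_force: [-0.7, -0.5, 0.2]
width: 0.469
grip_force: 0.0
```

>>> jog_arm([
  [[0,0,0.44,0,0,0,-0.06],[0,0,0.44,0,0,0,-0.06],[0,0,0.44,0,0,0,-0.06],[0,0,0.44,0,0,0,-0.06],[0,0,0.44,0,0,0,-0.06]],
])

```text
time: 3.07
tool_pos: [0.558, -0.2396, 0.0983]
tcp_rot: [-3.13, -0.264, 0.001]
wrist_force: [-0.0, -0.5, -0.3]
width: 0.471
grip_force: 0.0
```

>>> jog_arm([
  [[0,0,0,0,0,0,-0.06],[0,0,0,0,0,0,-0.06],[0,0,0,0,0,0,-0.06],[0,0,0,0,0,0,-0.4],[0,0,0,0,0,0,-0.7]],
])

```text
time: 3.48
tool_pos: [0.5591, -0.2401, 0.1011]
tcp_rot: [3.129, 0.264, 0.003]
wrist_force: [-0.1, -0.7, -0.3]
width: 0.198
grip_force: 0.0
```

>>> jog_arm([
  [[0,0,0,0,0,0,-0.85],[0,0,0,0,0,0,-0.95],[0,0,0,0,0,0,-1],[0,0,0,0,0,0,-1],[0,0,0,0,0,0,-1]],
], force=36)

```text
time: 3.9
tool_pos: [0.559, -0.2401, 0.1011]
tcp_rot: [3.129, 0.264, 0.003]
wrist_force: [0.7, 0.2, 5.5]
width: 0.096
grip_force: 36.9
```

>>> jog_arm([
  [[0,0,-0.1,0,0,0,-1],[0,0,-0.2,0,0,0,-1],[0,0,-0.3,0,0,0,-1],[0,0,-0.4,0,0,0,-1],[0,0,-0.4,0,0,0,-1]],
])

```text
time: 4.32
tool_pos: [0.558, -0.2396, 0.1427]
tcp_rot: [-3.13, -0.264, 0.001]
wrist_force: [0.3, -0.3, -1.5]
width: 0.1
grip_force: 35.9
```

>>> jog_arm([
  [[0,0,-0.4,0,0,0,-1],[0,0,-0.4,0,0,0,-1],[0,0,-0.4,0,0,0,-1],[0,0,-0.4,0,0,0,-1],[0,0,-0.4,0,0,0,-1]],
])

```text
time: 4.73
tool_pos: [0.5584, -0.2397, 0.2035]
tcp_rot: [3.13, 0.264, 0.001]
wrist_force: [1.0, -0.1, -2.7]
width: 0.098
grip_force: 35.9
```

>>> jog_arm([
  [[0,0,-0.4,0,0,0,-1],[0,0,-0.4,0,0,0,-1],[0,0,-0.4,0,0,0,-1],[0,0,-0.2,0,0,0,-1],[0,0,0,0,0,0,-1]],
])

```text
time: 5.15
tool_pos: [0.5593, -0.2402, 0.2463]
tcp_rot: [3.129, 0.264, 0.005]
wrist_force: [0.9, -0.3, -1.5]
width: 0.107
grip_force: 35.9
```

```bash
cat > look.py <<'E'
import sys
from h import *
from workcell import read_state,viewer
def look(tag):
    s=read_state();p,d=viewer.read_camera("wrist");c=viewer.camera_params("wrist")
    cv2.imwrite(f"pics/{tag}.png",p);W=cloudw(d,c,s);np.savez(tag+".npz",p=p,d=d,W=W)
    v,u=np.mgrid[:420,:560];C=np.stack([(u-c['cx'])/c['fx']*d,(v-c['cy'])/c['fy']*d,d],-1)
    H=np.array(c['hand_eye']);T=C@H[:3,:3].T+H[:3,3]
    return s,p,W,T
E
python3 - <<'E'
from look import *
s,p,W,T=look("w2")
print(s['time'],s['tool_pos'],s['width'],s['grip_force'],s['wrist_force'])
hsv=cv2.cvtColor(p,cv2.COLOR_BGR2HSV);H,S,V=[hsv[...,i] for i in range(3)]
T=T*1000
for nm,m in(("red",((H<9)|(H>174))&(S>150)&(V>80)),("blue",(H>105)&(H<125)&(S>120)&(V>60))):
    m=m&(abs(T[...,1])<25)&(T[...,2]<75)&(T[...,2]>20);Q=T[m];
    b=np.arange(-160,80,15)
    for i in range(len(b)-1):
        q=Q[(Q[:,0]>=b[i])&(Q[:,0]<b[i+1])]
        if len(q)>15: print(nm,b[i],len(q),"y",np.percentile(q[:,1],[2,98]).round(1),"z med/min",np.median(q[:,2]).round(1),np.percentile(q[:,2],5).round(1), "xr",q[:,0].min().round(1),q[:,0].max().round(1))
E
```

```text
5.15 [ 0.55933153 -0.24016435  0.24633393] 0.10713497084706443 35.919309854507446 [ 0.93868688 -0.31427569 -1.52468087]
blue -40 23 y [-3.2  3.6] z med/min 41.9 41.4 xr -25.9 -25.0
blue -25 613 y [-4.1  5.1] z med/min 41.7 40.8 xr -25.0 -10.0
blue -10 649 y [-3.6  4.7] z med/min 41.8 40.6 xr -10.0 5.0
blue 5 705 y [-3.8  4.8] z med/min 41.8 40.8 xr 5.0 20.0
blue 20 806 y [-3.7  5. ] z med/min 41.7 40.7 xr 20.0 35.0
blue 35 757 y [-3.5  4.8] z med/min 51.7 41.6 xr 35.0 50.0
blue 50 549 y [-3.4  4.7] z med/min 51.8 50.7 xr 50.0 60.4
```

View pics/w2.png

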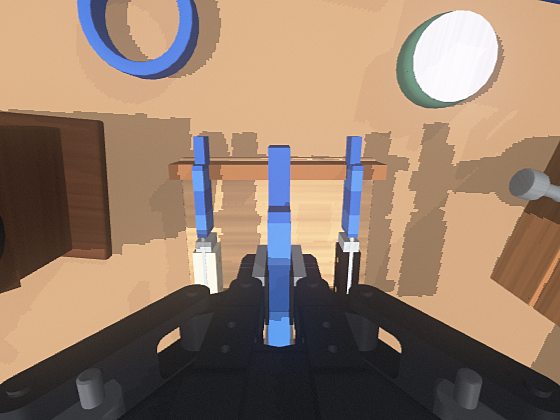

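The wrist view shows the knife held level and straight (wrap columns 267-290, tip row 147), and the other two knives are undisturbed. Now I'll plan the transfer to above the ledge.

```bash
cat >> h.py <<'E'
px=np.load("press.npy")
RB=Ro.from_euler('ZY',[px[2],np.pi/6]).as_matrix()
def bed(b): return RB@(np.array(b)/1000)+[px[0],px[1],.07]
def inbed(w): return (np.array(w)-[px[0],px[1],.07])@RB*1000
E
python3 - <<'E'
from h import *
from workcell import read_state
s=read_state()
Rp=Ro.from_matrix(np.c_[-RB[:,1],-RB[:,0],-RB[:,2]]);print(np.linalg.det(Rp.as_matrix()))
off=lambda b:bed(b)+Rp.as_matrix()@[0,0,.054]  # grasp pt for TCP at bed b
print(off([61,-85,290])-Rp.as_matrix()@[0,0,.054], off([61,-85,200])-Rp.as_matrix()@[0,0,.054])
g=np.array(s['tool_pos'])+[0,0,.10-.054]
P,R=plan(s,[(g,R0(s),5),(off([61,-85,290]),Rp,20)],-1)
plan(s,[(off([61,-85,200]),Rp,5)],-1,P=P,R=R)
E
```

```text
0.9999999999999998
[0.58766585 0.25135296 0.29064737] [0.59131538 0.20650119 0.21270508]
BLOCK [[0, 0, -0.67, 0, 0, 0, -1], [0, 0, -0.66, 0, 0, 0, -1], [0, 0, -0.67, 0, 0, 0, -1], [0, 0, -0.67, 0, 0, 0, -1], [0, 0, -0.66, 0, 0, 0, -1]]
BLOCK [[0.18, -0.8, 0.09, -0.25, -0.01, 0.04, -1], [0.19, -0.8, 0.07, -0.25, -0.01, 0.04, -1], [0.17, -0.81, 0.05, -0.25, -0.01, 0.04, -1], [0.18, -0.8, 0.02, -0.25, -0.01, 0.04, -1], [0.17, -0.81, 0.01, -0.25, -0.01, 0.04, -1]]
BLOCK [[0.17, -0.81, -0.02, -0.25, -0.01, 0.04, -1], [0.16, -0.8, -0.04, -0.25, -0.01, 0.04, -1], [0.16, -0.81, -0.06, -0.25, -0.01, 0.04, -1], [0.16, -0.81, -0.08, -0.25, -0.01, 0.04, -1], [0.16, -0.8, -0.1, -0.25, -0.01, 0.04, -1]]
BLOCK [[0.15, -0.8, -0.12, -0.25, -0.01, 0.04, -1], [0.15, -0.8, -0.14, -0.25, -0.01, 0.04, -1], [0.14, -0.8, -0.17, -0.25, -0.01, 0.04, -1], [0.14, -0.79, -0.18, -0.25, -0.01, 0.04, -1], [0.14, -0.79, -0.21, -0.25, -0.01, 0.04, -1]]
BLOCK [[0.13, -0.78, -0.23, -0.25, -0.01, 0.04, -1], [0.13, -0.77, -0.25, -0.25, -0.01, 0.04, -1], [0.13, -0.77, -0.26, -0.25, -0.01, 0.04, -1], [0.12, -0.77, -0.29, -0.25, -0.01, 0.04, -1], [0.12, -0.75, -0.31, -0.25, -0.01, 0.04, -1]]
max [0.19 0.81 0.67 0.25 0.01 0.04]
BLOCK [[0, 0, 0.6, 0, -0.01, 0, -1], [0, 0, 0.6, 0, -0.01, 0, -1], [-0.01, 0, 0.6, 0, -0.01, 0, -1], [0, -0.01, 0.6, 0, -0.01, 0, -1], [0, 0, 0.6, 0, -0.01, 0, -1]]
max [0.01 0.01 0.6  0.   0.01 0.  ]
```

>>> jog_arm([
  [[0,0,-0.4,0,0,0,-1],[0,0,-0.7,0,0,0,-1],[0,0,-0.9,0,0,0,-1],[0,0,-0.8,0,0,0,-1],[0,0,-0.5,0,0,0,-1]],
])

```text
time: 5.62
tool_pos: [0.5587, -0.2399, 0.3457]
tcp_rot: [3.129, 0.264, 0.003]
wrist_force: [0.4, -0.4, -1.1]
width: 0.098
grip_force: 36.0
```

>>> jog_arm([
  [[0.18,-0.8,0.09,-0.25,-0.01,0.04,-1],[0.18,-0.8,0.07,-0.25,-0.01,0.04,-1],[0.18,-0.8,0.05,-0.25,-0.01,0.04,-1],[0.18,-0.8,0.02,-0.25,-0.01,0.04,-1],[0.18,-0.8,0.01,-0.25,-0.01,0.04,-1]],
])

```text
time: 6.03
tool_pos: [0.5654, -0.1164, 0.3291]
tcp_rot: [3.002, 0.22, 0.008]
wrist_force: [0.2, -0.4, -1.4]
width: 0.099
grip_force: 35.9
```

>>> jog_arm([
  [[0.16,-0.81,-0.02,-0.25,-0.01,0.04,-1],[0.16,-0.81,-0.04,-0.25,-0.01,0.04,-1],[0.16,-0.81,-0.06,-0.25,-0.01,0.04,-1],[0.16,-0.81,-0.08,-0.25,-0.01,0.04,-1],[0.16,-0.81,-0.1,-0.25,-0.01,0.04,-1]],
])

```text
time: 6.45
tool_pos: [0.5724, 0.0071, 0.3157]
tcp_rot: [2.873, 0.181, 0.016]
wrist_force: [0.8, 0.4, -2.5]
width: 0.1
grip_force: 35.9
```

>>> jog_arm([
  [[0.14,-0.8,-0.12,-0.25,-0.01,0.04,-1],[0.14,-0.8,-0.14,-0.25,-0.01,0.04,-1],[0.14,-0.8,-0.17,-0.25,-0.01,0.04,-1],[0.14,-0.8,-0.18,-0.25,-0.01,0.04,-1],[0.14,-0.8,-0.21,-0.25,-0.01,0.04,-1]],
])

```text
time: 6.87
tool_pos: [0.579, 0.1306, 0.3017]
tcp_rot: [2.744, 0.143, 0.023]
wrist_force: [-0.2, -1.1, -2.7]
width: 0.103
grip_force: 35.9
```

>>> jog_arm([
  [[0.13,-0.77,-0.23,-0.25,-0.01,0.04,-1],[0.13,-0.77,-0.25,-0.25,-0.01,0.04,-1],[0.13,-0.77,-0.26,-0.25,-0.01,0.04,-1],[0.13,-0.77,-0.29,-0.25,-0.01,0.04,-1],[0.13,-0.77,-0.31,-0.25,-0.01,0.04,-1]],
])

```text
time: 7.28
tool_pos: [0.5869, 0.2535, 0.2881]
tcp_rot: [2.614, 0.108, 0.03]
wrist_force: [0.6, 0.4, -1.3]
width: 0.097
grip_force: 35.9
```

>>> jog_arm([
  [[0,0,0.1,0,0,0,-1],[0,0,0.3,0,0,0,-1],[0,0,0.5,0,0,0,-1],[0,0,0.3,0,0,0,-1],[0,0,0,0,0,0,-1]],
])

```text
time: 7.7
tool_pos: [0.5875, 0.2316, 0.2546]
tcp_rot: [2.614, 0.107, 0.024]
wrist_force: [0.2, -0.2, -2.5]
width: 0.093
grip_force: 35.9
```

Run:
```python
from look import *
from workcell import viewer
s,p,W,T=look("w3")
print(s['time'],s['tool_pos'],s['tcp_rot'],s['width'],s['grip_force'],s['wrist_force'],"bed",inbed(s['tool_pos']))
print("axes in bed",(RB.T@R0(s).as_matrix()).round(3))
hsv=cv2.cvtColor(p,cv2.COLOR_BGR2HSV);H,S,V=[hsv[...,i] for i in range(3)]
T=T*1000;m=(H>105)&(H<125)&(S>120)&(V>60)&(abs(T[...,1])<25)&(T[...,2]<75)&(T[...,2]>20);Q=T[m]
for b in range(-40,70,15):
    q=Q[(Q[:,0]>=b)&(Q[:,0]<b+15)]
    if len(q)>15: print(b,"y",np.percentile(q[:,1],[2,98]).round(1),"z",np.median(q[:,2]).round(1),q[:,0].min().round(1),q[:,0].max().round(1))
pt,dt=viewer.read_camera("top");ps,ds=viewer.read_camera("scene")
np.savez("top1.npz",p=pt,d=dt,**viewer.camera_params("top"));np.savez("scene1.npz",p=ps,d=ds,**viewer.camera_params("scene"))
a=cv2.resize(pt[130:250,180:340],None,fx=2.4,fy=2.4);b=cv2.resize(ps[130:290,210:350],None,fx=1.8,fy=1.8)
o=np.zeros((420+290,780,3),np.uint8);
c1=cv2.resize(p[100:420],None,fx=.7,fy=.7);o=np.zeros((560,790,3),np.uint8);o[:288,:384]=a;o[:288,390:390+252]=b;o[290:290+c1.shape[0],:c1.shape[1]]=c1
cv2.imwrite("pics/m1.png",o)
```

```text
7.7 [0.58753255 0.23162097 0.25458827] [2.61355669 0.10669234 0.02398636] 0.09263284991964822 35.87721884250641 [ 0.19744507 -0.15352586 -2.5373008 ] bed [ 62.0068017  -83.26685507 248.94382219]
axes in bed [[ 0.001 -1.    -0.002]
 [-1.    -0.001  0.003]
 [-0.003  0.002 -1.   ]]
-40 y [-3.2  5.3] z 48.0 -35.4 -25.1
-25 y [-4.7  4.3] z 41.9 -24.6 -10.0
-10 y [-4.1  4.2] z 42.0 -10.0 5.0
5 y [-4.3  4.3] z 41.9 5.1 20.0
20 y [-4.2  4.6] z 41.9 20.0 35.0
35 y [-4.   4.4] z 51.9 35.0 50.0
50 y [-3.8  4.3] z 52.0 50.0 60.5
```

View pics/m1.png

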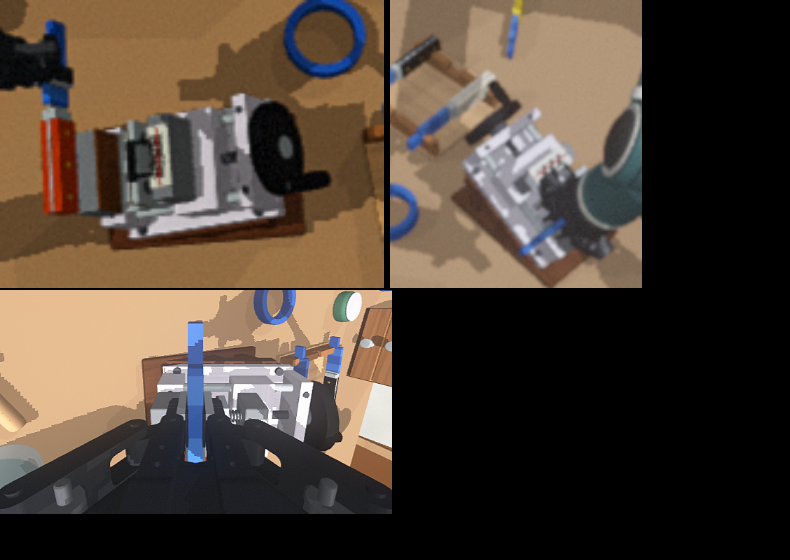

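The montage shows the knife hovering square above the press (top view: red handle at (58,165), left of the jaw because of its height). The jaws are open and the crank is untouched. I'll check the handle's position in bed coordinates with the same camera that gave the press pose.

Run:
```python
from h import *
for n in("top1","scene1"):
    p,d,c=load(n+".npz");B=inbed(cloud(d,c).reshape(-1,3));hsv=cv2.cvtColor(p,cv2.COLOR_BGR2HSV).reshape(-1,3).astype(int)
    m=((hsv[:,0]<9)|(hsv[:,0]>174))&(hsv[:,1]>170)&(hsv[:,2]>80)&(abs(B[:,1])<70)&(B[:,0]>30)&(B[:,0]<90)&(B[:,2]>150)
    print(n,m.sum(),np.percentile(B[m],[1,5,50,95,99],axis=0).round(1).tolist())
    t=B[m];t=t[t[:,2]>np.percentile(t[:,2],90)-5]
    print(" slope x per y, z per y",np.polyfit(t[:,1],t[:,0],1).round(3),np.polyfit(t[:,1],t[:,2],1).round(3)) if len(t)>20 else 0
```

```text
top1 338 [[48.6, -35.5, 183.9], [49.4, -31.8, 186.7], [52.9, 11.3, 207.1], [71.1, 52.2, 209.9], [72.6, 55.5, 210.8]]
 slope x per y, z per y [1.4000e-02 5.9197e+01] [1.00000e-03 2.07917e+02]Traceback (most recent call last):
  File "<stdin>", line 5, in <module>
    return _quantile_unchecked(
        a, q, axis, out, overwrite_input, method, keepdims, weights)
    return _ureduce(a,
                    func=_quantile_ureduce_func,
    ...<5 lines>...
                    overwrite_input=overwrite_input,
                    method=method)
    r = func(a, **kwargs)
    result = _quantile(arr,
                       quantiles=q,
    ...<2 lines>...
                       out=out,
                       weights=wgt)
    slices_having_nans = np.isnan(arr[-1, ...])
                                  ~~~^^^^^^^^^
IndexError: index -1 is out of bounds for axis 0 with size 0
```

>>> jog_arm([
  [[0.06,0,0.3,0,0,0,-1],[0,0,0.5,0,0,0,-1],[0,0,0.5,0,0,0,-1],[0,0,0.5,0,0,0,-1],[0,0,0.3,0,0,0,-1]],
])

```text
time: 8.27
tool_pos: [0.5931, 0.2021, 0.2016]
tcp_rot: [2.616, 0.108, 0.03]
wrist_force: [0.8, -0.2, -1.7]
width: 0.1
grip_force: 35.9
```

>>> jog_arm([
  [[0,0,0.3,0,0,0,-1],[0,0,0.3,0,0,0,-1],[0,0,0.2,0,0,0,-1],[0,0,0.1,0,0,0,-1],[0,0,0,0,0,0,-1]],
])

```text
time: 8.68
tool_pos: [0.5943, 0.1892, 0.1789]
tcp_rot: [2.616, 0.108, 0.03]
wrist_force: [-0.6, 0.0, -1.9]
width: 0.1
grip_force: 35.9
```

>>> jog_arm([
  [[0,0,0.04,0,0,0,-1],[0,0,0.04,0,0,0,-1],[0,0,0,0,0,0,-1],[0,0,0,0,0,0,-1],[0,0,0,0,0,0,-1]],
])

```text
time: 9.1
tool_pos: [0.5947, 0.1886, 0.1777]
tcp_rot: [2.616, 0.108, 0.032]
wrist_force: [0.5, 0.7, -0.8]
width: 0.1
grip_force: 35.9
```

```bash
cat > st.py <<'E'
from h import *
from workcell import read_state
s=read_state();print(s['time'],"bed",inbed(s['tool_pos']).round(1),"Fbed",(RB.T@s['wrist_force']).round(2),"torque tool",(R0(s).as_matrix().T@s['torque']).round(3),s['grip_force'],s['width'])
print((RB.T@R0(s).as_matrix()).round(3).tolist())
E
python3 st.py
```

```text
9.1 bed [ 62.8 -87.  160.6] Fbed [ 0.93 -0.54 -0.38] torque tool [0.362 0.14  0.08 ] 35.93331456184387 0.10025480062715784
[[0.001, -1.0, -0.0], [-1.0, -0.001, -0.003], [0.003, 0.0, -1.0]]
```

>>> jog_arm([
  [[0,0,0.1,0,0,0,-1],[0,0,0.1,0,0,0,-1],[0,0,0.1,0,0,0,-1],[0,0,0,0,0,0,-1],[0,0,0,0,0,0,-1]],
])

```text
time: 9.52
tool_pos: [0.5946, 0.1836, 0.169]
tcp_rot: [2.616, 0.108, 0.03]
wrist_force: [0.1, -1.0, -2.1]
width: 0.1
grip_force: 35.9
```

>>> jog_arm([
  [[0,0,0.05,0,0,0,-1],[0,0,0.03,0,0,0,-1],[0,0,0,0,0,0,-1],[0,0,0,0,0,0,-1],[0,0,0,0,0,0,-1]],
])

```text
time: 9.93
tool_pos: [0.595, 0.1827, 0.1675]
tcp_rot: [2.616, 0.108, 0.031]
wrist_force: [0.0, -0.1, -1.9]
width: 0.099
grip_force: 35.9
```

```bash
python3 st.py
```

```text
9.9333 bed [ 62.8 -86.8 148.9] Fbed [ 0.84  0.   -1.68] torque tool [0.352 0.108 0.074] 35.902944803237915 0.09926703599798144
[[0.001, -1.0, -0.0], [-1.0, -0.001, -0.002], [0.002, 0.0, -1.0]]
```

>>> jog_arm([
  [[0,0,0.04,0,0,0,-1],[0,0,0.03,0,0,0,-1],[0,0,0,0,0,0,-1],[0,0,0,0,0,0,-1],[0,0,0,0,0,0,-1]],
])

```text
time: 10.35
tool_pos: [0.5951, 0.1817, 0.1656]
tcp_rot: [2.616, 0.108, 0.031]
wrist_force: [0.7, 0.0, -1.5]
width: 0.1
grip_force: 35.9
```

```bash
python3 st.py
```

```text
10.35 bed [ 62.8 -86.7 146.7] Fbed [ 0.74 -0.69 -1.33] torque tool [ 0.276  0.125 -0.001] 35.907763838768005 0.09984311400340148
[[0.001, -1.0, -0.0], [-1.0, -0.001, -0.002], [0.002, 0.0, -1.0]]
```

>>> jog_arm([
  [[0,0,0.03,0,0,0,-1],[0,0,0,0,0,0,-1],[0,0,0,0,0,0,-1],[0,0,0,0,0,0,-1],[0,0,0,0,0,0,-1]],
])

```text
time: 10.77
tool_pos: [0.5952, 0.1813, 0.1649]
tcp_rot: [2.616, 0.108, 0.031]
wrist_force: [-0.5, -0.3, -2.0]
width: 0.099
grip_force: 36.0
```

```bash
python3 st.py
```

```text
10.7667 bed [ 62.8 -86.8 145.9] Fbed [ 0.81  0.53 -1.88] torque tool [0.332 0.078 0.054] 35.97281813621521 0.09862794833300038
[[0.001, -1.0, -0.0], [-1.0, -0.001, -0.002], [0.002, 0.0, -1.0]]
```

>>> jog_arm([
  [[0,0,0.03,0,0,0,-1],[0,0,0,0,0,0,-1],[0,0,0,0,0,0,-1],[0,0,0,0,0,0,-1],[0,0,0,0,0,0,-1]],
])

```text
time: 11.18
tool_pos: [0.5953, 0.1811, 0.1647]
tcp_rot: [2.616, 0.108, 0.032]
wrist_force: [-1.4, 3.7, 4.3]
width: 0.1
grip_force: 36.8
```

```bash
python3 st.py
```

```text
11.1833 bed [ 62.8 -86.9 145.6] Fbed [1.15 1.14 5.61] torque tool [ 0.313 -0.409  0.04 ] 36.806795597076416 0.0996632097060697
[[0.001, -1.0, 0.0], [-1.0, -0.001, -0.003], [0.003, -0.0, -1.0]]
```

Run:
```python
from h import *
from workcell import viewer
o=[]
for n in("top","scene"):
    p,d=viewer.read_camera(n);c=viewer.camera_params(n);B=inbed(cloud(d,c).reshape(-1,3));hsv=cv2.cvtColor(p,cv2.COLOR_BGR2HSV).reshape(-1,3).astype(int)
    m=((hsv[:,0]<9)|(hsv[:,0]>174))&(hsv[:,1]>170)&(hsv[:,2]>80)&(abs(B[:,1])<70)&(B[:,0]>40)&(B[:,0]<85)&(B[:,2]>70)&(B[:,2]<112)
    print(n,m.sum())
    if m.sum()>20:
        print(np.percentile(B[m],[1,5,50,95,99],axis=0).round(1).tolist())
        t=B[m];t=t[t[:,2]>np.percentile(t[:,2],90)-5]
        print(" x per y, z per y",np.polyfit(t[:,1],t[:,0],1).round(3),np.polyfit(t[:,1],t[:,2],1).round(3))
    o.append(cv2.resize(p[150:250,195:335] if n=="top" else p[170:280,220:350],(560,400) if n=="top" else (0,0),fx=2,fy=2,interpolation=cv2.INTER_CUBIC))
h=np.zeros((400,800,3),np.uint8);h[:400,:560]=o[0];h[:220,560:]=o[1][:220,:240];cv2.imwrite("pics/m2.png",h)
```

```text
top 203
[[50.9, -39.5, 97.0], [51.8, -36.2, 100.4], [60.0, 5.8, 103.2], [74.7, 47.9, 106.0], [76.2, 51.5, 107.0]]
 x per y, z per y [6.0000e-03 6.2638e+01] [3.0000e-03 1.0338e+02]
scene 0
```

View pics/m2.png

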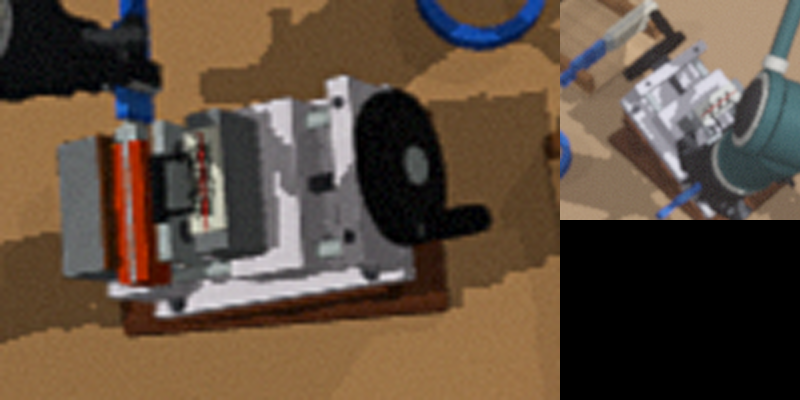

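The knife stands on the ledge against the fixed jaw (handle at crop (132,210)), with its top at bed z 103.2 as it should be, square within 0.3°. I'll nudge it toward the jaw and check the force.

>>> jog_arm([
  [[0,-0.03,0,0,0,0,-1],[0,-0.03,0,0,0,0,-1],[0,0,0,0,0,0,-1],[0,0,0,0,0,0,-1],[0,0,0,0,0,0,-1]],
])

```text
time: 11.7
tool_pos: [0.5953, 0.1815, 0.1644]
tcp_rot: [2.613, 0.108, 0.031]
wrist_force: [-1.9, -1.2, 8.2]
width: 0.1
grip_force: 37.2
```

```bash
python3 st.py
```

```text
11.7 bed [ 63.3 -87.  145.5] Fbed [-5.04  2.01  6.61] torque tool [-0.311 -0.582 -0.165] 37.22688138484955 0.09956352769796005
[[0.001, -1.0, -0.003], [-1.0, -0.001, -0.002], [0.002, 0.003, -1.0]]
```

>>> jog_arm([
  [[0,0.02,0,0,0,0,-1],[0,0,0,0,0,0,-1],[0,0,0,0,0,0,-0.75],[0,0,0,0,0,0,-0.6],[0,0,0,0,0,0,-0.45]],
], force=25)

```text
time: 12.12
tool_pos: [0.5949, 0.1815, 0.1628]
tcp_rot: [2.615, 0.108, 0.03]
wrist_force: [1.0, 0.3, 1.0]
width: 0.275
grip_force: 0.0
```

>>> jog_arm([
  [[0,0,0,0,0,0,-0.35],[0,0,0,0,0,0,-0.35],[0,0,-0.1,0,0,0,-0.35],[0,0,-0.2,0,0,0,-0.35],[0,0,-0.3,0,0,0,-0.35]],
])

```text
time: 12.53
tool_pos: [0.5939, 0.1906, 0.1789]
tcp_rot: [2.615, 0.108, 0.029]
wrist_force: [0.0, -0.7, 0.2]
width: 0.321
grip_force: 0.0
```

>>> jog_arm([
  [[0,0,-0.6,0,0,0,-0.35],[0,0,-0.8,0,0,0,-0.35],[0,0,-0.8,0,0,0,-0.35],[0,0,-0.6,0,0,0,-0.35],[0,0,0,0,0,0,-0.35]],
])

```text
time: 12.95
tool_pos: [0.5926, 0.2356, 0.2573]
tcp_rot: [2.62, 0.108, 0.042]
wrist_force: [0.5, 0.3, 0.1]
width: 0.325
grip_force: 0.0
```

```bash
cat > kn.py <<'E'
from h import *
from workcell import viewer,read_state
s=read_state();print(s['time'],s['tool_pos'].round(4),s['q'].round(2))
p,d=viewer.read_camera("top");c=viewer.camera_params("top");W=cloud(d,c);B=inbed(W.reshape(-1,3));hsv=cv2.cvtColor(p,cv2.COLOR_BGR2HSV).reshape(-1,3).astype(int)
h=hsv[:,0];S=hsv[:,1];V=hsv[:,2]
m=((h<9)|(h>174))&(S>170)&(V>80)&(abs(B[:,1])<70)&(B[:,0]>40)&(B[:,0]<85)&(B[:,2]>70)&(B[:,2]<112)
if m.sum()>20:
    t=B[m];print("handle",m.sum(),np.percentile(t,[1,5,50,95,99],axis=0).round(1).tolist());t=t[t[:,2]>np.percentile(t[:,2],90)-5]
    print(" x per y, z per y",np.polyfit(t[:,1],t[:,0],1).round(3),np.polyfit(t[:,1],t[:,2],1).round(3))
m=(h<8)&(S>150)&(abs(B[:,1])<45)&(B[:,0]>-60)&(B[:,0]<49)&(B[:,2]>108)&(B[:,2]<125)
if m.sum()>5: print("red mark",m.sum(),np.median(B[m],0).round(1))
m=(V<60)&(abs(B[:,1])<40)&(B[:,0]>-60)&(B[:,0]<65)&(B[:,2]>110)&(B[:,2]<126)
if m.sum()>5: print("dark on jaw",m.sum(),np.percentile(B[m],[3,25,50,75,97],axis=0).round(1).tolist())
m=(V<60)&(B[:,0]<-124)&(B[:,0]>-170)&(abs(B[:,1])<70)&(B[:,2]>-20)&(B[:,2]<120)
if m.sum()>5: print("crank",m.sum(),np.median(B[m],0).round(1))
cv2.imwrite("top_last.png",p)
E
python3 kn.py
python3 - <<'E'
from h import *
from workcell import read_state
s=read_state()
# crank grasp: tool down, tool y along bed y (closing), tool x = horizontal bed x
hx=np.array([np.cos(px[2]),np.sin(px[2]),0])
for sg in(1,-1):
    Rc=frame(sg*hx,[0,0,-1]);rv=(R0(s).inv()*Rc).as_rotvec(degrees=True);print(sg,rv,"world",(Rc*R0(s).inv()).as_rotvec(degrees=True))
print("crank world",bed([-144,40,45]),"tcp",bed([-144,40,45])+[0,0,.054])
E
```

```text
12.95 [0.5926 0.2356 0.2573] [ 0.53  0.35  1.66 -0.48  1.4   2.17]
handle 199 [[49.8, -39.7, 99.4], [51.7, -35.4, 100.5], [59.8, 5.1, 103.4], [74.6, 48.1, 105.6], [76.1, 51.5, 106.7]]
 x per y, z per y [1.000e-03 6.237e+01] [6.00000e-03 1.03342e+02]
red mark 17 [ -4.3  -2.9 116.7]
dark on jaw 132 [[-19.6, -34.5, 110.9], [3.7, -15.1, 115.1], [23.8, -0.1, 118.5], [27.1, 13.1, 120.1], [32.6, 29.7, 122.3]]
crank 112 [-144.9   39.8   47.5]
1 [ 23.75588539  23.05207074 -87.68668708] world [21.04951944 25.54716789 87.68668708]
-1 [ 23.06146973 -23.76557135  87.85622041] world [ 25.5575842  -21.05810194 -87.85622041]
crank world [ 0.48741064 -0.05783148  0.18097114] tcp [ 0.48741064 -0.05783148  0.23497114]
```

The knife stayed put after release (handle x 51-74, top z 103.4). Next, the crank.

Run:
```python
from h import *
from workcell import read_state
s=read_state()
hx=np.array([np.cos(px[2]),np.sin(px[2]),0]);Rc=frame(hx,[0,0,-1])
G=bed([-148,40,44]);print(G)
P,R=plan(s,[(np.array(s['tool_pos'])+R0(s).as_matrix()@[0,0,.054]+[0,-.01,.09],R0(s),5),(G+[0,0,.08],Rc,20)],-.25)
```

```text
[ 0.48773213 -0.06178253  0.18210512]
BLOCK [[0, 0.36, -0.49, 0, 0, 0, -0.25], [0, 0.35, -0.48, 0, 0, 0, -0.25], [0, 0.36, -0.49, 0, 0, 0, -0.25], [-0.01, 0.36, -0.49, 0, 0, 0, -0.25], [0, 0.35, -0.49, 0, 0, 0, -0.25]]
BLOCK [[-0.21, 0.38, 0.27, 0.2, 0.19, -0.73, -0.25], [-0.25, 0.36, 0.26, 0.2, 0.19, -0.73, -0.25], [-0.28, 0.35, 0.24, 0.2, 0.19, -0.73, -0.25], [-0.31, 0.33, 0.24, 0.2, 0.19, -0.73, -0.25], [-0.34, 0.31, 0.21, 0.2, 0.19, -0.73, -0.25]]
BLOCK [[-0.37, 0.29, 0.21, 0.2, 0.19, -0.73, -0.25], [-0.39, 0.27, 0.19, 0.2, 0.19, -0.73, -0.25], [-0.41, 0.23, 0.18, 0.2, 0.19, -0.73, -0.25], [-0.44, 0.21, 0.17, 0.2, 0.19, -0.73, -0.25], [-0.45, 0.18, 0.15, 0.2, 0.19, -0.73, -0.25]]
BLOCK [[-0.47, 0.15, 0.14, 0.2, 0.19, -0.73, -0.25], [-0.48, 0.11, 0.13, 0.2, 0.19, -0.73, -0.25], [-0.49, 0.08, 0.11, 0.2, 0.19, -0.73, -0.25], [-0.5, 0.04, 0.11, 0.2, 0.19, -0.73, -0.25], [-0.5, 0, 0.1, 0.2, 0.19, -0.73, -0.25]]
BLOCK [[-0.5, -0.03, 0.08, 0.2, 0.19, -0.73, -0.25], [-0.5, -0.06, 0.08, 0.2, 0.19, -0.73, -0.25], [-0.5, -0.11, 0.07, 0.2, 0.19, -0.73, -0.25], [-0.48, -0.14, 0.06, 0.2, 0.19, -0.73, -0.25], [-0.48, -0.17, 0.05, 0.2, 0.19, -0.73, -0.25]]
max [0.5  0.38 0.49 0.2  0.19 0.73]
```

>>> jog_arm([
  [[0,0.36,-0.49,0,0,0,-0.25],[0,0.36,-0.49,0,0,0,-0.25],[0,0.36,-0.49,0,0,0,-0.25],[0,0.36,-0.49,0,0,0,-0.25],[0,0.36,-0.49,0,0,0,-0.25]],
])

```text
time: 13.42
tool_pos: [0.5909, 0.2218, 0.3416]
tcp_rot: [2.615, 0.108, 0.028]
wrist_force: [1.4, 0.6, -0.1]
width: 0.374
grip_force: 0.0
```

>>> jog_arm([
  [[-0.21,0.38,0.27,0.2,0.19,-0.73,-0.25],[-0.25,0.36,0.26,0.2,0.19,-0.73,-0.25],[-0.28,0.35,0.24,0.2,0.19,-0.73,-0.25],[-0.31,0.33,0.24,0.2,0.19,-0.73,-0.25],[-0.34,0.31,0.21,0.2,0.19,-0.73,-0.25]],
])

```text
time: 13.83
tool_pos: [0.5642, 0.15, 0.3339]
tcp_rot: [2.651, 0.663, 0.018]
wrist_force: [0.3, -1.0, 0.3]
width: 0.371
grip_force: 0.0
```

>>> jog_arm([
  [[-0.37,0.29,0.21,0.2,0.19,-0.73,-0.25],[-0.39,0.27,0.19,0.2,0.19,-0.73,-0.25],[-0.41,0.23,0.18,0.2,0.19,-0.73,-0.25],[-0.44,0.21,0.17,0.2,0.19,-0.73,-0.25],[-0.45,0.18,0.15,0.2,0.19,-0.73,-0.25]],
])

```text
time: 14.25
tool_pos: [0.5379, 0.0784, 0.327]
tcp_rot: [2.589, 1.224, 0.007]
wrist_force: [0.2, -0.6, -0.1]
width: 0.372
grip_force: 0.0
```

>>> jog_arm([
  [[-0.47,0.15,0.14,0.2,0.19,-0.73,-0.25],[-0.48,0.11,0.13,0.2,0.19,-0.73,-0.25],[-0.49,0.08,0.11,0.2,0.19,-0.73,-0.25],[-0.5,0.04,0.11,0.2,0.19,-0.73,-0.25],[-0.5,0,0.1,0.2,0.19,-0.73,-0.25]],
])

```text
time: 14.67
tool_pos: [0.5115, 0.0069, 0.3201]
tcp_rot: [2.42, 1.78, -0.004]
wrist_force: [-0.3, 0.2, 0.1]
width: 0.374
grip_force: 0.0
```

>>> jog_arm([
  [[-0.5,-0.03,0.08,0.2,0.19,-0.73,-0.25],[-0.5,-0.06,0.08,0.2,0.19,-0.73,-0.25],[-0.5,-0.11,0.07,0.2,0.19,-0.73,-0.25],[-0.48,-0.14,0.06,0.2,0.19,-0.73,-0.25],[-0.48,-0.17,0.05,0.2,0.19,-0.73,-0.25]],
])

```text
time: 15.08
tool_pos: [0.4854, -0.0646, 0.3134]
tcp_rot: [-2.125, -2.302, 0.017]
wrist_force: [0.8, 0.2, 0.9]
width: 0.377
grip_force: 0.0
```

>>> jog_arm([
  [[0,0,0,0,0,0,-0.25],[0,0,0,0,0,0,-0.25],[0,0,0,0,0,0,-0.25],[0,0,0,0,0,0,-0.25],[0,0,0,0,0,0,-0.25]],
])

```text
time: 15.5
tool_pos: [0.4868, -0.0629, 0.3148]
tcp_rot: [-2.131, -2.302, 0.015]
wrist_force: [-0.4, 0.4, -0.5]
width: 0.377
grip_force: 0.0
```

Run:
```python
from look import *
s,p,W,T=look("w4");B=inbed(W.reshape(-1,3)).reshape(W.shape);V=p.max(2)
print(s['time'],s['tool_pos'],s['q'].round(2))
m=(V<70)&(B[...,0]<-124)&(B[...,0]>-170)&(B[...,1]>5)&(B[...,1]<70)&(B[...,2]>10)&(B[...,2]<70)
print("crank",m.sum(),np.percentile(B[m],[3,50,97],axis=0).round(1))
m=(abs(B[...,0]+116)<18)&(abs(B[...,1])<12)&(abs(B[...,2]-45)<12)
print("hub",m.sum(),np.percentile(B[m],[3,50,97],axis=0).round(1) if m.sum() else 0)
hx=np.array([np.cos(px[2]),np.sin(px[2]),0]);Rc=frame(hx,[0,0,-1])
plan(s,[(bed([-148,40,44]),Rc,8)],-.25)
```

```text
15.5 [ 0.48675557 -0.06288833  0.31475423] [-0.18 -0.09  1.97 -0.01  1.27 -0.25]
crank 904 [[-162.1   29.4   40.9]
 [-140.2   35.4   46.1]
 [-125.    46.    48.5]]
hub 474 [[-121.1  -11.2   34.9]
 [-120.5    0.3   49.6]
 [-117.3   11.    56.5]]
BLOCK [[0.01, 0.01, 0.33, -0.01, 0, 0, -0.25], [0, 0.01, 0.33, -0.01, 0, 0, -0.25], [0.01, 0, 0.32, -0.01, 0, 0, -0.25], [0, 0.01, 0.33, -0.01, 0, 0, -0.25], [0.01, 0.01, 0.33, -0.01, 0, 0, -0.25]]
BLOCK [[0, 0, 0.33, -0.01, 0, 0, -0.25], [0.01, 0.01, 0.32, -0.01, 0, 0, -0.25], [0, 0, 0.33, -0.01, 0, 0, -0.25], [0, 0, 0, 0, 0, 0, -0.25], [0, 0, 0, 0, 0, 0, -0.25]]
max [0.01 0.01 0.33 0.01 0.   0.  ]
```

View pics/w4.png

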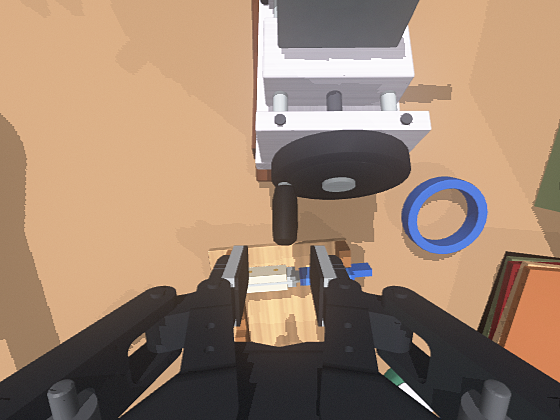

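The view shows the crank handle at (285,212), nearly centred between the pads (cols 240/318); the hub barely protrudes. I'll go down and close.

>>> jog_arm([
  [[0.01,0.01,0.35,0,0,0,-0.25],[0.01,0.01,0.35,0,0,0,-0.25],[0,0,0.35,0,0,0,-0.25],[0,0.01,0.35,0,0,0,-0.25],[0,0,0.35,0,0,0,-0.25]],
])

```text
time: 15.97
tool_pos: [0.4866, -0.0629, 0.2605]
tcp_rot: [-2.13, -2.3, 0.016]
wrist_force: [-0.3, 0.3, 0.6]
width: 0.378
grip_force: 0.0
```

>>> jog_arm([
  [[0,0,0.35,0,0,0,-0.25],[0,0,0.35,0,0,0,-0.25],[0,0,0.3,0,0,0,-0.25],[0,0,0,0,0,0,-0.25],[0,0,0,0,0,0,-0.25]],
])

```text
time: 16.38
tool_pos: [0.4864, -0.0632, 0.2316]
tcp_rot: [-2.13, -2.3, 0.016]
wrist_force: [1.0, -0.1, 0.0]
width: 0.382
grip_force: 0.0
```

>>> jog_arm([
  [[0,0,0,0,0,0,-0.45],[0,0,0,0,0,0,-0.6],[0,0,0,0,0,0,-1],[0,0,0,0,0,0,-1],[0,0,0,0,0,0,-1]],
], force=30)

```text
time: 16.8
tool_pos: [0.4893, -0.0627, 0.234]
tcp_rot: [-2.134, -2.304, 0.006]
wrist_force: [5.5, 2.3, -3.6]
width: 0.211
grip_force: 29.4
```

```bash
python3 st.py; python3 -c "
from h import *
from workcell import read_state
s=read_state();b=inbed(s['tool_pos']+R0(s).as_matrix()@[0,0,.054]);print('grasp bed',b,'wheel',np.arctan2(-b[1],b[2]-45),np.hypot(b[1],b[2]-45))"
```

```text
16.8 bed [-174.9   38.5   88.4] Fbed [ 3.41 -5.71 -2.2 ] torque tool [-1.03   0.39  -0.067] 29.4249227643013 0.21134514756246783
[[0.867, -0.002, 0.498], [-0.005, -1.0, 0.003], [0.498, -0.005, -0.867]]
grasp bed [-147.9630823    38.64476602   41.56173694] wheel -1.6595336648506436 38.79741736074625
```

```bash
python3 - <<'E'
from h import *
p,d,c=load("top0.npz");B=inbed(cloud(d,c).reshape(-1,3)).reshape(d.shape+(3,))
# profiles along bed x at given bed y: median z and color
for y0 in(-30,0,30):
    print("y",y0)
    for x0 in range(-50,80,5):
        m=(abs(B[...,1]-y0)<7)&(abs(B[...,0]-x0)<2.5)&(B[...,2]>50)
        if m.sum(): print((x0,np.median(B[m][:,2]).round().astype(int).item(),np.median(p[m],0).astype(int).tolist()),end=" ")
    print()
E
python3 - <<'E'
from h import *
a=np.radians(24)
def rows(w,n,r=.040,st=24):
    out=[]
    for i in range(n):
        w2=w+np.radians(st);dy=-r*(np.sin(w2)-np.sin(w));dz=r*(np.cos(w2)-np.cos(w));w=w2
        out.append([round(float(v),2) for v in(.498*dz/.03,-dy/.03,-.867*dz/.03)]+[0,0,0,-1])
    return out,w
w=-1.66
for k in range(8):
    o,w=rows(w,5);print(round(w,3),o)
E
```

```text
y -30
(-45, 56, [75, 73, 76]) (-40, 64, [106, 103, 105]) (-35, 68, [176, 170, 176]) (-30, 67, [177, 171, 177]) (-25, 68, [124, 119, 123]) (-20, 89, [44, 43, 43]) (-15, 114, [111, 125, 119]) (-10, 117, [152, 168, 168]) (-5, 115, [103, 118, 153]) (0, 117, [114, 124, 161]) (5, 116, [128, 140, 137]) (15, 104, [104, 113, 111]) (20, 102, [49, 51, 51]) (25, 109, [64, 64, 61]) (30, 114, [139, 141, 131]) (35, 112, [94, 106, 118]) (65, 75, [63, 65, 61]) (70, 75, [78, 77, 73]) (75, 95, [8, 21, 40]) 
y 0
(-50, 52, [46, 40, 39]) (-45, 56, [72, 70, 72]) (-40, 65, [107, 102, 108]) (-35, 68, [174, 169, 174]) (-30, 67, [175, 171, 177]) (-25, 68, [97, 93, 100]) (-20, 93, [44, 44, 44]) (-15, 116, [146, 163, 164]) (-10, 117, [99, 113, 108]) (-5, 117, [41, 47, 84]) (0, 117, [44, 50, 64]) (5, 117, [34, 37, 36]) (10, 115, [45, 48, 47]) (25, 106, [58, 58, 55]) (30, 120, [16, 14, 13]) (35, 118, [31, 28, 30]) (65, 76, [100, 97, 93]) (70, 75, [76, 74, 72]) (75, 97, [7, 19, 38]) 
y 30
(-45, 58, [72, 70, 73]) (-40, 65, [151, 144, 150]) (-35, 68, [174, 168, 174]) (-30, 67, [174, 170, 174]) (-25, 68, [120, 114, 11
[... 1104 characters left out ...]
 0.44, 0.29, 0, 0, 0, -1], [-0.24, 0.27, 0.42, 0, 0, 0, -1], [-0.28, 0.05, 0.48, 0, 0, 0, -1], [-0.26, -0.18, 0.45, 0, 0, 0, -1], [-0.2, -0.38, 0.35, 0, 0, 0, -1]]
10.906 [[-0.11, -0.51, 0.19, 0, 0, 0, -1], [0.0, -0.55, -0.01, 0, 0, 0, -1], [0.12, -0.5, -0.2, 0, 0, 0, -1], [0.21, -0.36, -0.36, 0, 0, 0, -1], [0.26, -0.16, -0.46, 0, 0, 0, -1]]
13.001 [[0.27, 0.07, -0.48, 0, 0, 0, -1], [0.24, 0.28, -0.41, 0, 0, 0, -1], [0.16, 0.45, -0.28, 0, 0, 0, -1], [0.05, 0.54, -0.09, 0, 0, 0, -1], [-0.06, 0.54, 0.11, 0, 0, 0, -1]]
15.095 [[-0.17, 0.44, 0.29, 0, 0, 0, -1], [-0.24, 0.27, 0.42, 0, 0, 0, -1], [-0.28, 0.05, 0.48, 0, 0, 0, -1], [-0.26, -0.18, 0.45, 0, 0, 0, -1], [-0.2, -0.38, 0.35, 0, 0, 0, -1]]
```

The plate's face is at bed x ≈ 37, so the wheel is at about 10.9 rad (carriage 27.8 mm). That leaves roughly 1.5 turns. I'll crank two fifths-of-a-turn batches first and check.

>>> jog_arm([
  [[0.27,0.07,-0.48,0,0,0,-1],[0.24,0.28,-0.41,0,0,0,-1],[0.16,0.45,-0.28,0,0,0,-1],[0.05,0.54,-0.09,0,0,0,-1],[-0.06,0.54,0.11,0,0,0,-1]],
])

```text
time: 17.22
tool_pos: [0.5433, -0.0377, 0.2696]
tcp_rot: [-2.132, -2.303, 0.009]
wrist_force: [-1.8, 1.2, -1.8]
width: 0.209
grip_force: 30.4
```

```bash
cat >> st.py <<'E'
b=inbed(s['tool_pos']+R0(s).as_matrix()@[0,0,.054]);print('grasp bed',b.round(1),'wheel',np.arctan2(-b[1],b[2]-45).round(3),np.hypot(b[1],b[2]-45).round(1))
E
python3 st.py
```

```text
17.2167 bed [-174.9  -17.4  129.6] Fbed [ 2.05  1.72 -0.91] torque tool [ 0.61   0.114 -0.108] 30.38219153881073 0.20924669054961914
[[0.867, -0.0, 0.499], [-0.004, -1.0, 0.006], [0.499, -0.007, -0.867]]
grasp bed [-148.   -17.    82.8] wheel 0.424 41.4
```

>>> jog_arm([
  [[-0.17,0.44,0.29,0,0,0,-1],[-0.24,0.27,0.42,0,0,0,-1],[-0.28,0.05,0.48,0,0,0,-1],[-0.26,-0.18,0.45,0,0,0,-1],[-0.2,-0.38,0.35,0,0,0,-1]],
])

```text
time: 17.63
tool_pos: [0.551, -0.0731, 0.2072]
tcp_rot: [-2.13, -2.302, 0.013]
wrist_force: [-9.2, 4.1, 18.8]
width: 0.209
grip_force: 32.7
```

```bash
python3 st.py; python3 kn.py
```

```text
17.6333 bed [-174.8  -22.1   57.5] Fbed [-5.22  8.8  18.7 ] torque tool [ 1.594  0.961 -0.195] 32.72975295782089 0.2087333983193132
[[0.867, 0.001, 0.498], [-0.004, -1.0, 0.01], [0.498, -0.01, -0.867]]
grasp bed [-147.8  -21.6   10.7] wheel 2.58 40.5
17.6333 [ 0.551  -0.0731  0.2072] [-0.17  0.13  1.95 -0.    1.07 -0.25]
handle 151 [[54.4, -39.4, 99.8], [56.1, -35.0, 100.4], [68.4, 8.8, 103.1], [75.1, 48.3, 105.4], [75.9, 51.4, 106.3]]
 x per y, z per y [-2.8000e-02  6.6632e+01] [-7.00000e-03  1.03249e+02]
red mark 21 [  8.8  -1.1 116.7]
dark on jaw 131 [[-8.8, -24.0, 110.2], [14.0, -15.0, 114.3], [33.9, -3.0, 118.2], [37.5, 12.8, 120.0], [43.3, 22.9, 122.6]]
crank 45 [-135.   -13.8   20.5]
```

>>> jog_arm([
  [[-0.1,-0.52,0.16,0,0,0,-1],[0.01,-0.56,-0.03,0,0,0,-1],[0.12,-0.5,-0.2,0,0,0,-1],[0.21,-0.36,-0.36,0,0,0,-1],[0.26,-0.16,-0.46,0,0,0,-1]],
])

```text
time: 18.1
tool_pos: [0.4886, -0.0618, 0.236]
tcp_rot: [2.136, 2.303, -0.002]
wrist_force: [16.7, 8.5, -7.0]
width: 0.21
grip_force: 30.9
```

```bash
python3 st.py; python3 kn.py
```

```text
18.1 bed [-175.    39.1   90.6] Fbed [  9.63 -17.35  -2.54] torque tool [-2.737  1.009 -0.008] 30.92283993959427 0.21049783814761722
[[0.866, -0.005, 0.499], [-0.006, -1.0, 0.001], [0.499, -0.004, -0.866]]
grasp bed [-148.1   39.2   43.8] wheel -1.601 39.2
18.1 [ 0.4886 -0.0618  0.236 ] [-0.18 -0.03  2.06 -0.    1.11 -0.25]
handle 104 [[53.2, -38.8, 99.8], [57.1, -35.9, 100.5], [70.8, 9.6, 103.0], [75.7, 50.3, 105.9], [78.0, 51.4, 106.7]]
 x per y, z per y [-6.5000e-02  7.0173e+01] [-9.00000e-03  1.03286e+02]
red mark 11 [ 12.5  -6.  116. ]
dark on jaw 132 [[-3.6, -25.1, 110.5], [18.7, -14.1, 114.8], [39.0, 0.7, 118.3], [43.1, 14.3, 120.0], [48.3, 21.9, 122.1]]
crank 18 [-147.    60.2   63.7]
```

>>> jog_arm([
  [[0.27,0.1,-0.48,0,0,0,-1],[0.24,0.28,-0.41,0,0,0,-1],[0.16,0.45,-0.28,0,0,0,-1],[0.05,0.54,-0.09,0,0,0,-1],[0,0,0,0,0,0,-1]],
])

```text
time: 18.57
tool_pos: [0.5281, -0.0374, 0.2722]
tcp_rot: [-2.131, -2.304, 0.011]
wrist_force: [1.0, 2.8, 2.6]
width: 0.213
grip_force: 32.1
```

```bash
python3 st.py
python3 - <<'E'
from look import *
from workcell import viewer
import numpy as np
ps,ds=viewer.read_camera("scene");pt,dt=viewer.read_camera("top")
s,p,W,T=look("w5")
a=cv2.resize(pt[180:225,215:265],(500,450),interpolation=cv2.INTER_CUBIC)
B=inbed(cloud(ds,viewer.camera_params("scene")).reshape(-1,3));print(len(B))
# where would red mark be seen by wrist cam
c=viewer.camera_params("wrist");H=np.array(c['hand_eye'])
for x in(12,16):
    q=R0(s).as_matrix().T@(bed([x,0,116])-s['tool_pos']);q=H[:3,:3].T@(q-H[:3,3]);print(q,c['fx']*q[0]/q[2]+c['cx'],c['fy']*q[1]/q[2]+c['cy'])
b=cv2.resize(ps[190:260,265:335],(300,300),interpolation=cv2.INTER_CUBIC)
o=np.zeros((450,800,3),np.uint8);o[:,:500]=a;o[:300,500:]=b;cv2.imwrite("pics/m3.png",o)
E
```

```text
18.5667 bed [-174.8   -2.2  132.6] Fbed [ 1.06 -1.18  3.6 ] torque tool [-0.295  0.435 -0.05 ] 32.090891003608704 0.21291281988335475
[[0.867, 0.001, 0.498], [-0.004, -1.0, 0.007], [0.498, -0.008, -0.867]]
grasp bed [-147.9   -1.9   85.7] wheel 0.045 40.8
235200
[-0.00120546 -0.13073593  0.14733764] 276.3228906860034 -53.35788508416786
[-0.00120713 -0.13460932  0.14833607] 276.3358746499334 -59.32467519423662
```

View pics/m3.png

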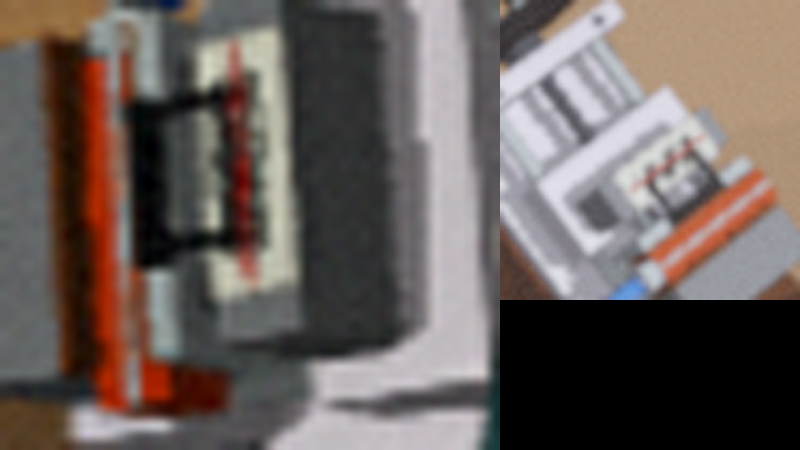

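The top crop shows the black pointer frame almost at the red line (~(240,170)). The resolution is too coarse to judge, so I'll let go of the crank and take a close look with the wrist camera.

Run:
```python
from h import *
from workcell import read_state,viewer
s=read_state();c=viewer.camera_params("wrist");H=np.array(c['hand_eye'])
hx=np.array([np.cos(px[2]),np.sin(px[2]),0]);Rc=frame(hx,[0,0,-1])
cam=np.array([0,(265-c['cy'])/c['fy']*.22,.22]);t=H[:3,:3]@cam+H[:3,3]
T=bed([14,0,116])-Rc.as_matrix()@t;print("TCP",T,s['tool_pos'])
G=T+Rc.as_matrix()@[0,0,.054]
P,R=plan(s,[(np.array(s['tool_pos'])+[0,0,.06-.054],R0(s),3),(G,Rc,7)],.2)
```

```text
TCP [0.51025211 0.14836535 0.29520133] [ 0.52636351 -0.03760142  0.27223391]
BLOCK [[0, 0, -0.67, 0, 0, 0, 0.2], [0, 0, -0.66, 0, 0, 0, 0.2], [0, 0, -0.67, 0, 0, 0, 0.2], [0.89, -0.01, 0.18, -0.01, 0, -0.01, 0.2], [0.89, -0.01, 0.17, -0.01, 0, -0.01, 0.2]]
BLOCK [[0.89, -0.01, 0.18, -0.01, 0, -0.01, 0.2], [0.88, 0, 0.17, -0.01, 0, -0.01, 0.2], [0.89, -0.01, 0.18, -0.01, 0, -0.01, 0.2], [0.89, -0.01, 0.17, -0.01, 0, -0.01, 0.2], [0.89, 0, 0.18, -0.01, 0, -0.01, 0.2]]
max [0.89 0.01 0.67 0.01 0.   0.01]
```

>>> jog_arm([
  [[0,0,0,0,0,0,-0.5],[0,0,0,0,0,0,-0.25],[0,0,0,0,0,0,-0.25],[0,0,-0.6,0,0,0,-0.25],[0,0,-0.7,0,0,0,-0.25]],
])

```text
time: 19.13
tool_pos: [0.5243, -0.0384, 0.3082]
tcp_rot: [-2.129, -2.297, 0.021]
wrist_force: [0.8, 0.8, -0.2]
width: 0.374
grip_force: 0.0
```

>>> jog_arm([
  [[0,0,-0.7,0,0,0,0.2],[0.89,0,0.17,0,0,0,0.2],[0.89,0,0.17,0,0,0,0.2],[0.89,0,0.17,0,0,0,0.2],[0.89,0,0.17,0,0,0,0.2]],
])

```text
time: 19.55
tool_pos: [0.5176, 0.0688, 0.3105]
tcp_rot: [-2.133, -2.3, 0.015]
wrist_force: [0.4, -1.0, 0.4]
width: 0.6
grip_force: 0.0
```

>>> jog_arm([
  [[0.89,0,0.17,0,0,0,0.2],[0.89,0,0.17,0,0,0,0.2],[0.89,0,0.17,0,0,0,0.2],[0,0,0,0,0,0,0.2],[0,0,0,0,0,0,0.2]],
])

```text
time: 19.97
tool_pos: [0.5111, 0.1487, 0.2944]
tcp_rot: [-2.128, -2.303, 0.018]
wrist_force: [-0.0, -0.1, 1.0]
width: 0.596
grip_force: 0.0
```

Run:
```python
from look import *
s,p,W,T=look("w6");print(s['time'],s['tool_pos'])
B=inbed(W.reshape(-1,3)).reshape(W.shape)
# rectify: resample scale plane z=116 in bed coords at 10 px/mm
c=viewer.camera_params("wrist");H=np.array(c['hand_eye'])
xs=np.arange(-10,45,.08);ys=np.arange(-35,35,.125)
X,Y=np.meshgrid(xs,ys);Q=np.stack([X,Y,np.full_like(X,116.)],-1)
Wd=(Q/1000)@RB.T+[px[0],px[1],.07];t=(Wd-s['tool_pos'])@R0(s).as_matrix();q=(t-H[:3,3])@H[:3,:3]
u=(c['fx']*q[...,0]/q[...,2]+c['cx']).astype(np.float32);v=(c['fy']*q[...,1]/q[...,2]+c['cy']).astype(np.float32)
r=cv2.remap(p,u,v,cv2.INTER_CUBIC);print(r.shape);cv2.imwrite("pics/r6.png",r);np.save("r6.npy",r)
```

```text
19.9667 [0.51107093 0.14874719 0.29438964]
(560, 688, 3)
```

View pics/r6.png

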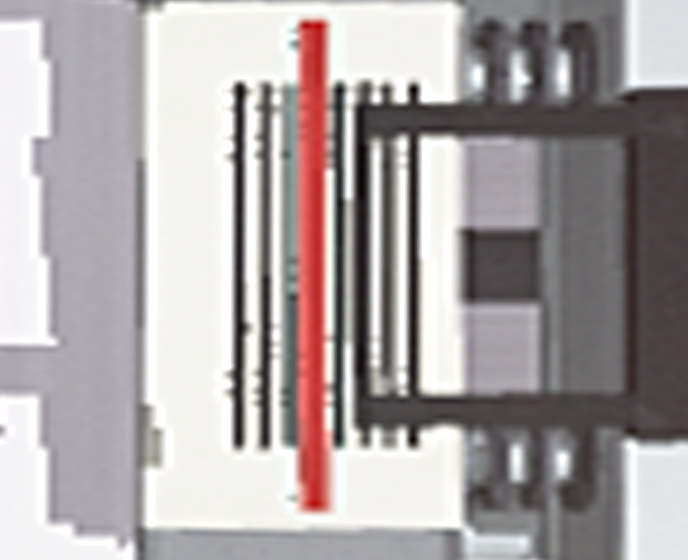

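The rectified view shows scale lines at columns 239 (14 mm) to 413 (0), the red mark at 313 and the pointer bar at 364. The pointer reads 4 mm, so 4.05 mm or about 91° of crank remains. I'll return to the crank.

Run:
```python
from h import *
from workcell import read_state
s=read_state()
hx=np.array([np.cos(px[2]),np.sin(px[2]),0]);Rc=frame(hx,[0,0,-1])
G=bed([-148,-1.8,85]);print(G)
plan(s,[(G+[0,0,.062],Rc,7),(G,Rc,4)],-.25)
a=0.045
for n,st in((4,21.5),):
    w=a
    for i in range(n):
        w2=w+np.radians(st);dy=-.04*(np.sin(w2)-np.sin(w));dz=.04*(np.cos(w2)-np.cos(w));w=w2
        print([round(float(v),3) for v in(.498*dz/.03,-dy/.03,-.867*dz/.03)])
```

```text
[ 0.52773188 -0.03796005  0.21761216]
BLOCK [[-0.89, 0.01, -0.18, -0.02, 0, 0, -0.25], [-0.89, 0, -0.18, -0.02, 0, 0, -0.25], [-0.89, 0.01, -0.19, -0.02, 0, 0, -0.25], [-0.89, 0.01, -0.18, -0.02, 0, 0, -0.25], [-0.89, 0.01, -0.18, -0.02, 0, 0, -0.25]]
BLOCK [[-0.89, 0, -0.18, -0.02, 0, 0, -0.25], [-0.89, 0.01, -0.18, -0.02, 0, 0, -0.25], [0, 0, 0.52, 0.01, 0.01, -0.01, -0.25], [0, 0, 0.51, 0.01, 0.01, -0.01, -0.25], [0.01, 0, 0.52, 0.01, 0.01, -0.01, -0.25]]
BLOCK [[0, 0, 0.51, 0.01, 0.01, -0.01, -0.25], [0, 0, 0, 0, 0, 0, -0.25], [0, 0, 0, 0, 0, 0, -0.25], [0, 0, 0, 0, 0, 0, -0.25], [0, 0, 0, 0, 0, 0, -0.25]]
max [0.89 0.01 0.52 0.02 0.01 0.01]
[-0.057, 0.484, 0.099]
[-0.141, 0.408, 0.246]
[-0.206, 0.276, 0.359]
[-0.242, 0.105, 0.422]
```

>>> jog_arm([
  [[-0.89,0.01,-0.18,-0.02,0,0,-0.25],[-0.89,0.01,-0.18,-0.02,0,0,-0.25],[-0.89,0.01,-0.18,-0.02,0,0,-0.25],[-0.89,0.01,-0.18,-0.02,0,0,-0.25],[-0.89,0.01,-0.18,-0.02,0,0,-0.25]],
])

```text
time: 20.43
tool_pos: [0.5235, 0.0126, 0.3231]
tcp_rot: [2.134, 2.301, -0.003]
wrist_force: [0.1, 1.1, 0.4]
width: 0.376
grip_force: 0.0
```

>>> jog_arm([
  [[-0.89,0,-0.18,-0.02,0,0,-0.25],[-0.89,0,-0.18,-0.02,0,0,-0.25],[0,0,0.5,0,0,0,-0.25],[0,0,0.5,0,0,0,-0.25],[0,0,0.5,0,0,0,-0.25]],
])

```text
time: 20.85
tool_pos: [0.528, -0.0406, 0.2888]
tcp_rot: [2.134, 2.296, 0.003]
wrist_force: [-0.5, -0.1, -0.1]
width: 0.372
grip_force: 0.0
```

>>> jog_arm([
  [[0,0,0.5,0,0,0,-0.25],[0,0,0,0,0,0,-0.25],[0,0,0,0,0,0,-0.25],[0,0,0,0,0,0,-0.25],[0,0,0,0,0,0,-0.25]],
])

```text
time: 21.27
tool_pos: [0.5287, -0.0385, 0.2748]
tcp_rot: [2.131, 2.299, 0.004]
wrist_force: [0.4, 1.0, 0.1]
width: 0.375
grip_force: 0.0
```

```bash
python3 st.py
```

```text
21.2667 bed [-177.2   -2.7  134.2] Fbed [ 0.8  -0.52  0.53] torque tool [-0.007 -0.027 -0.032] 0.0 0.3751145795159915
[[0.868, -0.008, 0.497], [-0.005, -1.0, -0.006], [0.497, 0.003, -0.868]]
grasp bed [-150.3   -3.1   87.4] wheel 0.072 42.5
```

>>> jog_arm([
  [[0.02,0,0.09,0,0,0,-0.25],[0,0,0,0,0,0,-0.45],[0,0,0,0,0,0,-0.7],[0,0,0,0,0,0,-1],[0,0,0,0,0,0,-1]],
], force=30)

```text
time: 21.68
tool_pos: [0.5278, -0.0376, 0.271]
tcp_rot: [2.131, 2.302, 0.001]
wrist_force: [-2.7, -1.6, 3.2]
width: 0.208
grip_force: 29.3
```

```bash
python3 st.py
```

```text
21.6833 bed [-174.4   -1.9  131.4] Fbed [-2.84  2.87  2.11] torque tool [ 0.495 -0.293 -0.094] 29.29800510406494 0.2082175532340931
[[0.868, -0.005, 0.497], [-0.004, -1.0, -0.004], [0.497, 0.001, -0.868]]
grasp bed [-147.5   -2.1   84.5] wheel 0.053 39.6
```

>>> jog_arm([
  [[-0.06,0.48,0.1,0,0,0,-1],[-0.14,0.41,0.25,0,0,0,-1],[-0.21,0.28,0.36,0,0,0,-1],[-0.24,0.1,0.42,0,0,0,-1],[0,0,0,0,0,0,-1]],
])

```text
time: 22.1
tool_pos: [0.5684, -0.0554, 0.2346]
tcp_rot: [2.131, 2.3, 0.001]
wrist_force: [3.4, -2.3, 0.1]
width: 0.21
grip_force: 30.2
```

>>> jog_arm([
  [[0,0,0,0,0,0,-1],[0,0,0,0,0,0,-1],[0,0,0,0,0,0,-1],[0,0,0,0,0,0,-1],[0,0,0,0,0,0,-1]],
])

```text
time: 22.52
tool_pos: [0.5682, -0.0538, 0.2375]
tcp_rot: [2.13, 2.3, 0.004]
wrist_force: [4.5, -0.8, -1.6]
width: 0.21
grip_force: 30.2
```

```bash
python3 st.py
```

```text
22.5167 bed [-174.5  -40.9   92.7] Fbed [-0.17 -4.39 -1.97] torque tool [-0.64  -0.249 -0.038] 30.207055807113647 0.21042645037081664
[[0.867, -0.007, 0.498], [-0.004, -1.0, -0.006], [0.498, 0.003, -0.867]]
grasp bed [-147.6  -41.2   45.9] wheel 1.55 41.2
```

>>> jog_arm([
  [[-0.05,0,0.09,0,0,0,-1],[0,0,0,0,0,0,-1],[0,0,0,0,0,0,-1],[0,0,0,0,0,0,-1],[0,0,0,0,0,0,-1]],
])

```text
time: 22.93
tool_pos: [0.5683, -0.0554, 0.2349]
tcp_rot: [2.131, 2.301, 0.004]
wrist_force: [5.1, 1.4, 2.8]
width: 0.214
grip_force: 30.5
```

```bash
python3 st.py;python3 - <<'E'
from h import *
from workcell import read_state
s=read_state()
hx=np.array([np.cos(px[2]),np.sin(px[2]),0]);Rc=frame(hx,[0,0,-1])
T=np.array([0.5103,0.1484,0.2952])+bed([18,0,116])-bed([14,0,116])
plan(s,[(np.array(s['tool_pos'])+[0,0,.105-.054],R0(s),4),(T+[0,0,-.054],Rc,8)],.2)
E
```

```text
22.9333 bed [-174.5  -40.9   89.6] Fbed [-0.53 -5.18  2.9 ] torque tool [-0.733  0.04   0.002] 30.517675280570984 0.21396017732267567
[[0.867, -0.007, 0.498], [-0.005, -1.0, -0.006], [0.498, 0.003, -0.867]]
grasp bed [-147.6  -41.2   42.8] wheel 1.624 41.3
BLOCK [[0, 0, -0.87, 0, 0, 0, 0.2], [0, 0.01, -0.88, 0, 0, 0, 0.2], [0, 0, -0.87, 0, 0, 0, 0.2], [0, 0, -0.88, 0, 0, 0, 0.2], [0.88, -0.18, 0.19, 0.01, 0, -0.01, 0.2]]
BLOCK [[0.88, -0.17, 0.19, 0.01, 0, -0.01, 0.2], [0.88, -0.17, 0.19, 0.01, 0, -0.01, 0.2], [0.88, -0.18, 0.2, 0.01, 0, -0.01, 0.2], [0.88, -0.17, 0.19, 0.01, 0, -0.01, 0.2], [0.88, -0.17, 0.19, 0.01, 0, -0.01, 0.2]]
BLOCK [[0.88, -0.17, 0.19, 0.01, 0, -0.01, 0.2], [0.88, -0.17, 0.19, 0.01, 0, -0.01, 0.2], [0, 0, 0, 0, 0, 0, 0.2], [0, 0, 0, 0, 0, 0, 0.2], [0, 0, 0, 0, 0, 0, 0.2]]
max [0.88 0.18 0.88 0.01 0.   0.01]
```

>>> jog_arm([
  [[0,0,0,0,0,0,-0.5],[0,0,0,0,0,0,-0.25],[0,0,0,0,0,0,-0.25],[0,0,-0.8,0,0,0,-0.25],[0,0,-0.9,0,0,0,-0.25]],
])

```text
time: 23.35
tool_pos: [0.5644, -0.055, 0.2815]
tcp_rot: [-2.132, -2.302, 0.007]
wrist_force: [0.3, -0.2, 0.1]
width: 0.375
grip_force: 0.0
```

>>> jog_arm([
  [[0,0,-0.9,0,0,0,0.2],[0,0,-0.9,0,0,0,0.2],[0.88,-0.17,0.19,0,0,0,0.2],[0.88,-0.17,0.19,0,0,0,0.2],[0.88,-0.17,0.19,0,0,0,0.2]],
])

```text
time: 23.77
tool_pos: [0.545, 0.0228, 0.3216]
tcp_rot: [2.134, 2.301, 0.0]
wrist_force: [0.8, 0.9, -0.7]
width: 0.602
grip_force: 0.0
```

>>> jog_arm([
  [[0.88,-0.17,0.19,0,0,0,0.2],[0.88,-0.17,0.19,0,0,0,0.2],[0.88,-0.17,0.19,0,0,0,0.2],[0.88,-0.17,0.19,0,0,0,0.2],[0.88,-0.17,0.19,0,0,0,0.2]],
])

```text
time: 24.18
tool_pos: [0.5089, 0.1528, 0.2915]
tcp_rot: [2.133, 2.303, -0.003]
wrist_force: [0.4, -0.2, -0.2]
width: 0.604
grip_force: 0.0
```

>>> jog_arm([
  [[0,0,0,0,0,0,0.2],[0,0,0,0,0,0,0.2],[0,0,0,0,0,0,0.2],[0,0,0,0,0,0,0.2],[0,0,0,0,0,0,0.2]],
])

```text
time: 24.6
tool_pos: [0.5109, 0.1511, 0.293]
tcp_rot: [2.133, 2.3, 0.002]
wrist_force: [0.0, -0.4, 0.6]
width: 0.603
grip_force: 0.0
```

Run:
```python
from look import *
s,p,W,T=look("w7");print(s['time'],s['tool_pos'])
c=viewer.camera_params("wrist");H=np.array(c['hand_eye'])
xs=np.arange(-10,75,.125);ys=np.arange(-55,55,.2)
X,Y=np.meshgrid(xs,ys);Q=np.stack([X,Y,np.full_like(X,116.)],-1)
Wd=(Q/1000)@RB.T+[px[0],px[1],.07];t=(Wd-s['tool_pos'])@R0(s).as_matrix();q=(t-H[:3,3])@H[:3,:3]
u=(c['fx']*q[...,0]/q[...,2]+c['cx']).astype(np.float32);v=(c['fy']*q[...,1]/q[...,2]+c['cy']).astype(np.float32)
r=cv2.remap(p,u,v,cv2.INTER_CUBIC);print(r.shape);cv2.imwrite("pics/r7.png",r)
for y0 in(-18,-5,5,18):
    i=int((y0+55)/.2);g=r[i-8:i+9].mean(0);print(y0,[(round(float(xs[j]),1),g[j].astype(int).tolist()) for j in range(120,360,6)] if 0 else "")
```

```text
24.6 [0.51091294 0.15110339 0.29303563]
(550, 680, 3)
-18 
-5 
5 
18
```

View pics/r7.png

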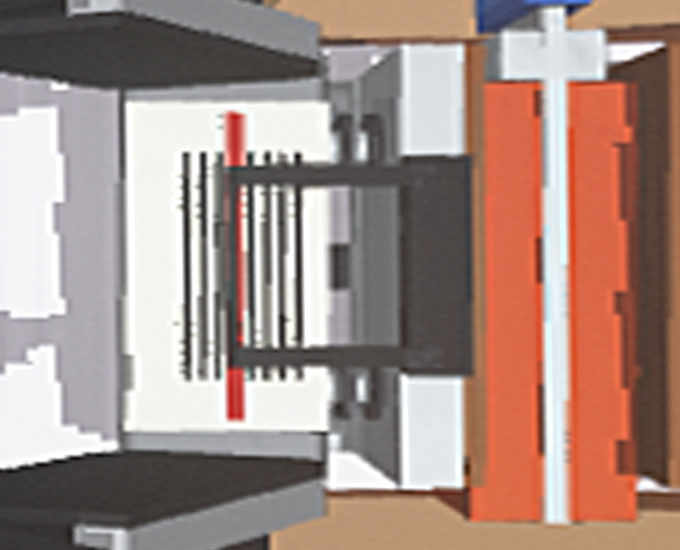

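The pointer bar now lies on the red mark (~232 against red centre 235, ~8.25 px/mm). The knife is clamped square between the leathers, its handle centred. I'll check the remaining offset in numbers.

Run:
```python
import cv2,numpy as np
r=cv2.imread("pics/r7.png").astype(int)
for a,b in((120,150),(390,412)): 
    g=r[a:b].mean(0);w=np.clip(g[:,2]-g[:,1],0,None);w[:200]=0;w[270:]=0;print("red centre",(w*np.arange(680)).sum()/w.sum())
g=r[200:330].mean(0);print([(i,g[i].astype(int).tolist()) for i in range(218,258,2)])
k=r[152:160].mean(0).sum(1);print("lines",[i for i in range(170,320) if k[i]<k[i-1] and k[i]<=k[i+1] and k[i]<550])
```

```text
red centre 234.4792758525573
red centre 234.82662824633343
[(218, [97, 101, 101]), (220, [104, 108, 107]), (222, [107, 111, 113]), (224, [102, 106, 115]), (226, [95, 97, 114]), (228, [84, 86, 101]), (230, [78, 78, 77]), (232, [75, 74, 62]), (234, [71, 71, 75]), (236, [61, 61, 108]), (238, [60, 62, 150]), (240, [89, 93, 192]), (242, [146, 153, 226]), (244, [192, 201, 234]), (246, [184, 192, 201]), (248, [117, 123, 123]), (250, [58, 60, 58]), (252, [73, 74, 69]), (254, [155, 154, 151]), (256, [236, 235, 235])]
lines [186, 203, 220, 235, 249, 267, 281, 297]
```

```bash
python3 -c "
from workcell import bot
print(bot.finish_job())"
```

```text
the job is handed in; nothing more can be done
None
```

The orange-red knife is clamped square on the ledge with its taped blade out at one side. The pointer is on the red mark (about 0.3 mm past its centre), the crank is released, and the job is handed in at about 25 s.

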